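# Run a batch of connectors through the bolted test tray

### The job

Run one test: stand every green-ringed connector flange down and flat in a pocket of its own in the white tray, then push the tray fully home, slide the red-gripped bolt fully into the tray's keeper, and only then turn the voltage dial clockwise until its white pointer stands at the green mark; leave it there for at least three seconds. Then turn the dial back to its zero stop, after that draw the bolt fully back, and last pull the tray, with the connectors in it, fully out again. Leave the red-ringed connector and everything else on the bench where they are.

Things in the scene. Friction and masses are not known exactly. Their poses are not given: they have to be found in the camera images.
- c1: Circular connector with a GREEN ring, to be tested (may be absent): square aluminium flange 40 x 40 x 5 mm at the bottom, black barrel 28 mm diameter standing on it from 5 to 40 mm height, the ring round the barrel near its top and on its end face. Weighs 50 to 100 g. Origin: centre of the underside; z up along the barrel, x and y square to the flange's edges.
- c2: Circular connector with a GREEN ring, to be tested (may be absent): square aluminium flange 40 x 40 x 5 mm at the bottom, black barrel 28 mm diameter standing on it from 5 to 40 mm height, the ring round the barrel near its top and on its end face. Weighs 50 to 100 g. Origin: centre of the underside; z up along the barrel, x and y square to the flange's edges.
- c3: Circular connector with a GREEN ring, to be tested (may be absent): square aluminium flange 40 x 40 x 5 mm at the bottom, black barrel 28 mm diameter standing on it from 5 to 40 mm height, the ring round the barrel near its top and on its end face. Weighs 50 to 100 g. Origin: centre of the underside; z up along the barrel, x and y square to the flange's edges.
- c4: Circular connector with a GREEN ring, to be tested (may be absent): square aluminium flange 40 x 40 x 5 mm at the bottom, black barrel 28 mm diameter standing on it from 5 to 40 mm height, the ring round the barrel near its top and on its end face. Weighs 50 to 100 g. Origin: centre of the underside; z up along the barrel, x and y square to the flange's edges.
- c5: Circular connector with a GREEN ring, to be tested (may be absent): square aluminium flange 40 x 40 x 5 mm at the bottom, black barrel 28 mm diameter standing on it from 5 to 40 mm height, the ring round the barrel near its top and on its end face. Weighs 50 to 100 g. Origin: centre of the underside; z up along the barrel, x and y square to the flange's edges.
- reject: Circular connector with a RED ring, already rejected, to be left where it lies: square aluminium flange 40 x 40 x 5 mm at the bottom, black barrel 28 mm diameter standing on it from 5 to 40 mm height, the ring round the barrel near its top and on its end face. Weighs 50 to 100 g. Origin: centre of the underside; z up along the barrel, x and y square to the flange's edges.
- tray (a joint): White sliding tray of the test station: 0 = drawn out towards the robot, 0.08 m = fully home at its end stop by the grey contact block. Slides along +x of tray_floor. About 3 N of friction; stays where it is left; do not move it while the bolt is in the keeper. It runs 10 mm above the bench over an aluminium base plate.
- tray_floor (a point): Centre of the tray floor (its top, 14 mm above the bench); moves with the tray. x: the tray's travel, away from the robot; y: to the bolt's side. Tray 132 (x) by 200 mm (y) outside; walls and dividers 4 mm thick, 10 mm above the floor. 2 x 3 pockets, each about 60 x 61 mm, centred at x = -0.032, +0.032 and y = -0.0653, 0, +0.0653 in this frame.
- tray_tab (a point): Top centre of the tray's orange pull tab: an upright plate 12 mm thick (along x of tray_floor), 50 mm wide (y), its top 60 mm above the bench, 80 mm in front (-x) of the tray's centre. Can be pinched from above or pushed. Axes as tray_floor.
- bolt (a joint): Steel barrel bolt (14 mm diameter) on the blue pad at the station's +y side: 0 = drawn back, 0.045 m = fully in the keeper (end stop). Slides along -y of bolt_knob, towards the tray. About 2.5 N of friction; stays where it is left.
- bolt_knob (a point): Top centre of the bolt's red upright grip: a square post 14 x 14 mm, its top 75 mm above the bench, free from 40 mm height up (the dark guide blocks to either side along y are 36 mm high). Axes as the station: y points away from the tray, along the bolt.
- bolt_tip (a point): Centre of the bolt's leading end, 83 mm from the red grip towards the tray, 25 mm above the bench.
- keeper (a point): Centre of the keeper: the yellow staple on the tray's +y side, 26 mm long along the bolt's path. It lies in line with the bolt only when the tray is fully home; the tip then enters it.
- dial (a joint): Voltage dial on top of the grey tester box (box 130 x 130 x 55 mm): rad, 0 (zero stop) to 2.6, grows clockwise seen from above; about 0.03 N m of friction, stays where it is left. Starts between 0 and 0.25.
- dial_grip (a point): Top centre of the dial on its axis, 95 mm above the bench. The dial is a black disc of 48 mm diameter, its top 7 mm above the tester's top, with a black grip bar 42 mm long, 11 mm thick and reaching 40 mm above the tester's top. x points along the bar to the end with the white pointer line; z up.
- mark_tip (a point): The flat green setting mark (16 x 7 mm) on the dial's white scale, 40 mm from the dial's axis. Its x axis points radially outward from that axis. It stands 0.9 to 2.2 rad clockwise of the dial's zero, differently in each start, and the robot cannot move it. The dial is set when x of dial_grip is in line with this x.
- crimper: Bystander: blue-handled crimp tool lying flat, 190 x 80 x 24 mm. Origin under its middle.
- stripper: Bystander: orange and grey handled stripping pliers lying flat, 190 x 70 x 24 mm. Origin under its middle.
- pot_a: Bystander: small clear box 42 x 42 x 26 mm with a white disc on top (38 mm high in all). Origin: centre of the underside.
- pot_b: Bystander: small clear box 42 x 42 x 26 mm with a blue disc on top (38 mm high in all). Origin: centre of the underside.
- vial: Bystander: white vial standing on its 44 mm foot, 42 mm high. Origin: centre of the underside.
- extractor: Bystander: green and white contact extraction tool lying flat, 100 x 16 x 12 mm, along its x. Origin under its middle.
There are look-alikes about, which are no part of the job. What is shaped like the part that bears dial but brown or purple is not meant.

How it is judged (in metres and radians):
On the way, in this order (a step that is already met when the one before it is completed fails the run):
1. every green-ringed connector present stands flat in a pocket of the tray (x of c1 in the frame of tray_floor between -0.06 and 0.06 m and y of c1 in the frame of tray_floor between -0.096 and 0.096 m and z of c1 in the frame of tray_floor between -0.004 and 0.004 m and angle between each of c1, c2, c3, c4, c5's own z axis and vertical below 0.12 rad and x of c2 in the frame of tray_floor between -0.06 and 0.06 m and y of c2 in the frame of tray_floor between -0.096 and 0.096 m and z of c2 in the frame of tray_floor between -0.004 and 0.004 m and x of c3 in the frame of tray_floor between -0.06 and 0.06 m and y of c3 in the frame of tray_floor between -0.096 and 0.096 m and z of c3 in the frame of tray_floor between -0.004 and 0.004 m and x of c4 in the frame of tray_floor between -0.06 and 0.06 m and y of c4 in the frame of tray_floor between -0.096 and 0.096 m and z of c4 in the frame of tray_floor between -0.004 and 0.004 m and x of c5 in the frame of tray_floor between -0.06 and 0.06 m and y of c5 in the frame of tray_floor between -0.096 and 0.096 m and z of c5 in the frame of tray_floor between -0.004 and 0.004 m), for 0.2 s.
2. then the tray is pushed fully home (value of joint tray above 0.077 m), for 0.2 s.
3. then, with the tray home, the bolt is fully in its keeper (value of joint tray above 0.077 m and value of joint bolt above 0.042 m), for 0.2 s.
4. then, with the tray bolted, the dial's pointer stands at the green mark (all of step 3 and angle between the x axis of dial_grip and the x axis of mark_tip, either way round below 0.12 rad), for 3 s.
5. then, still bolted, the dial is turned back to zero (all of step 3 and value of joint dial below 0.12 rad), for 0.2 s.
6. then the bolt is drawn fully back (value of joint dial below 0.12 rad and value of joint bolt below 0.006 m), for 0.2 s.
7. then the tray is drawn fully out (all of step 6 and value of joint tray below 0.006 m), for 0.2 s.
At the end, for the whole second after the job is handed in: Every green-ringed connector present stands in the tray, its underside within 4 mm of the floor and tilted less than 0.12 rad, at rest; the dial is within 0.12 rad of zero, the bolt within 6 mm of fully drawn back and the tray within 6 mm of fully out (all of step 1 and all of step 7 and linear speed of each of c1, c2, c3, c4, c5 below 0.02 m/s); the robot touches nothing.
It fails at once if the tray is out of its home place while the bolt stands across the keeper (value of joint tray below 0.065 m and value of joint bolt above 0.03 m).
It fails at once if the dial is turned up past 0.45 rad while the bolt is not in the keeper (value of joint dial above 0.45 rad and value of joint bolt below 0.038 m).
It fails at once if the red-ringed connector or another bystander is moved more than 40 mm (distance of any of reject, crimper, stripper, pot_a, pot_b, vial, extractor from where it was at the start of the episode above 0.04 m).
Of c1, c2, c3, c4, c5 only 3 to 4 are there at a start; the rules pass over those that are not, and their reading is None.
At some moment in a run one of c1, c2, c3, c4, c5 may be knocked a few centimetres aside while the robot is not near it.
It also fails if it takes over 210 s, if anything falls off the work surface, if the arm or the gripper's body presses on something with over 40 N, if the wrist force passes 120 N, or if a joint passes its speed limit or range.

### The arm

A 7-joint arm with a two-finger parallel gripper is mounted at the origin on the work surface. World frame = base frame: x ahead of the robot, y to its left, z up, the work surface at z = 0. Lengths are in mm, angles in rad, forces in N, time in s.
With the tool pointing down it reaches from about 425 to 950 mm from the base axis. Payload 16.7 kg.
Tool frame: the origin (TCP) lies midway between the tips of the shut fingers; the grasp point (between the pads) lies 19 mm behind it; z points along the fingers, y is the line along which they close (so a half turn about z gives the same grasp; the last joint's range is limited). The gripper opens to 94 mm and grips with 3 to 60 N. Pads are 16 mm wide; open, the fingers measure 119 mm over their backs; the gripper's body (75 mm by 177 mm) begins 78 mm behind the grasp point.
Start: joints at [-1.365, 0.426, 0.074, 1.606, -0.034, 1.111, -0.067], TCP at [235.132, 632.683, 205.467] pointing down, gripper open.
Joint ranges: [-2.85, 2.85], [-0.5, 2.14], [-1.23, 1.37], [0.21, 2.46], [-1.02, 4.16], [0.16, 2.05], [-2.73, 2.73]. Speed limits (rad/s): [1.89, 1.89, 2.39, 2.39, 3.01, 3.01, 3.01].

### API

Orientations are given as a unit quaternion [w, x, y, z].
In Python, from station import sense, snapshot, camera_info, close_job, look_for, outline_of, tip_of gives the robot as it stands. The module is installed in compiled form; this text tells all that it offers.
- The arm moves only by the tool send_rows, never from a script. Its argument "moves" is a list of rows, each a list of 3 entries, a list of its own where there are three numbers: the opening, from -1 (shut) to 1 (fully open), then the shift along the tool's x, y, z in m, then the turn about the tool's z in degrees. A call has 1 to 20 rows; each row shifts and turns the commanded pose from where the row before left it, along the tool's axes as they then stand; what a row does not reach is not made up. A row lasts 1/12 s, in which the tool goes at most 41.7 mm and 7.16 degrees, less where a joint would pass 70% of its speed; a pose out of reach is approached as far as the arm can. A call is refused whole if a number of a shift passes 0.0417 or a number of a turn 7.16, either way. A call with a gripper value outside its range is refused whole. The fingers move at their own pace and stop on an object; "squeeze" is the grip in N (left out, the last holds). Time passes only in rows, so rows that do not move let the fingers close. It gives the time, the measured TCP pose, the force, the opening and the grip force at its end, in the units of the state.
- sense(): the state, without advancing time (a new reading comes with each control period).
- snapshot(name): name is "side" or "top"; returns (picture, depth): 384x512x3 uint8, red, green, blue; 384x512 float32, mm along the optical axis (not along the pixel's ray), 0 where there is no reading.
- camera_info(name): a dict with "fx", "fy", "cx", "cy" (pixels), "R" (3x3) and "t" (3): a world point X has camera coordinates R X + t. Camera axes: x right, y down, z forward; pixel columns grow to the right and rows downward; lengths in mm; the calibration is good to about 2 mm. A picture is of the moment at which its call begins. camera_info takes no time and is no camera call.
- close_job(): hands the job in; it is judged then, once.
Trained networks look in the newest picture that a camera, given by its name, has taken for a name from the list of things; names that differ only in an ending like _2 or _b are one class to them, and where a whole thing is asked for, a point or a joint stands for the part that bears it (a point fixed in the world has none). Each returns a list of dicts, best first, with "p" (0 to 1); they miss things now and then, are a little off and sometimes report something else, mostly with a low value. They report only what shows in the picture. A call takes as long as a camera call. They do not tell look-alikes from the thing itself.
- look_for(target, camera): "location" ([x, y, z] in mm, in world coordinates, good to about 4 mm: the middle of the surface that is visible of it).
- outline_of(target, camera): "region" (384x512 bool, what is visible of it).
- tip_of(target, camera): "location" ([x, y, z] in mm, in world coordinates, good to about 4 mm: a listed point, or the origin of a listed thing).
The state is a dict: "t": time; "joints": joint angles; "joint_vel": joint speeds; "tau": joint torques, N m; "tool_pos": TCP position; "tool_rot": TCP orientation; "contact_force": force on the tool from outside, world axes, zero at the start; "wrist_torque": the same for the moment, N m; "gripper_width": finger opening in mm; "gripper_force": force on a finger pad.
Only numpy, scipy, OpenCV 4.12 (cv2) and the standard library are available. Lean on these libraries where they do the work, as an engineer would, in place of code of your own. Each camera call takes 0.05 s, during which the arm holds its last target. There are 200 camera calls.

## Working session

There is one attempt and no reset: what is moved stays moved. The work goes in short steps, Python scripts to look and compute and a tool call to move; the robot and the scene stay as the last step left them, time stands still between calls to the robot, and variables do not carry over. Pictures are saved under pics/ and viewed, at most 14 in all, crops included, and the job is handed in when it is done.

Besides the shell and the picture viewer there is one more tool, called after "Emit:" as name(argument=value, ...), one argument or row to a line, values as JSON. send_rows: Moves the arm, as the interface text tells. Its arguments: {"type":"object","properties":{"moves":{"type":"array"},"squeeze":{"type":"number"}},"required":["moves"]}

```bash
mkdir -p pics
python3 - <<'E'
from station import *
import cv2, numpy as np
s=sense();print(s['t'],s['tool_pos'],s['tool_rot'],s['gripper_width'])
for n in('top','side'):
    p,d=snapshot(n);cv2.imwrite(f'pics/{n}0.png',cv2.resize(p[:,:,::-1],(800,600),interpolation=cv2.INTER_CUBIC))
    np.save(f'{n}_d.npy',d);np.save(f'{n}_p.npy',p)
    c=camera_info(n);print(n,c['fx'],c['cx'],c['cy'],np.round(c['R'],3).tolist(),np.round(-np.array(c['R']).T@np.array(c['t']),1))
for t in['c1','reject','tray_floor','tray_tab','bolt_knob','bolt_tip','keeper','dial_grip','mark_tip']:
    print(t,[(round(r['p'],2),np.round(r['location']).tolist()) for r in tip_of(t,'top')][:8])
E
```

```text
0.0 [235.00178803 632.31179355 204.78638227] [-6.53684056e-05  1.76979129e-01  9.84214404e-01 -6.24591385e-04] 93.55606020356544
top 378.8974275150481 258.4010303143174 192.559592054974 [[0.01, -1.0, 0.001], [-0.99, -0.01, -0.139], [0.139, 0.0, -0.99]] [ 268.1   21.3 1403.7]
side 367.5598724018725 250.21632340533966 191.60102140955166 [[0.99, -0.139, -0.016], [-0.099, -0.608, -0.788], [0.1, 0.782, -0.615]] [ 335.9 -842.   762.1]
c1 [(0.63, [386.0, -326.0, 3.0]), (0.56, [469.0, -324.0, 0.0]), (0.55, [591.0, -215.0, -3.0]), (0.39, [585.0, -327.0, -1.0])]
reject [(0.47, [692.0, -270.0, -4.0]), (0.42, [395.0, -232.0, 1.0])]
tray_floor [(0.62, [563.0, 0.0, 16.0]), (0.49, [546.0, 114.0, 25.0]), (0.34, [466.0, -325.0, 0.0])]
tray_tab [(0.71, [488.0, -0.0, 62.0])]
bolt_knob [(0.46, [618.0, 221.0, 73.0])]
bolt_tip [(0.47, [616.0, 136.0, 22.0])]
keeper [(0.85, [546.0, 113.0, 27.0])]
dial_grip [(0.72, [208.0, 371.0, 96.0]), (0.62, [425.0, 342.0, 93.0]), (0.54, [314.0, 559.0, 96.0]), (0.35, [591.0, -215.0, -2.0])]
mark_tip []
```

View pics/top0.png

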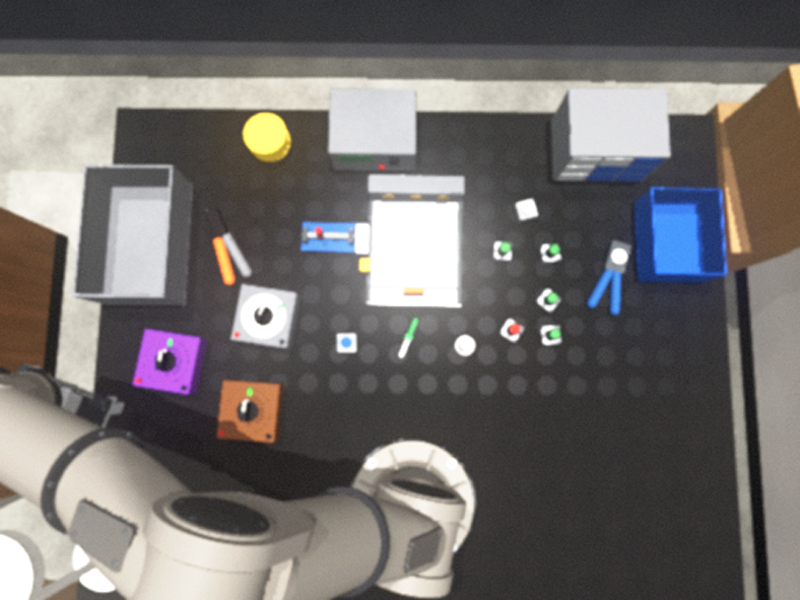

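View pics/side0.png

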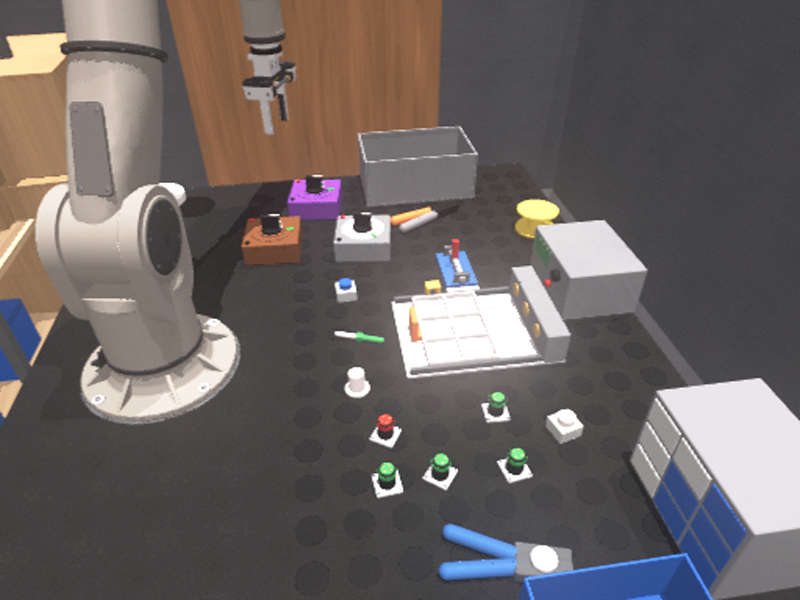

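Top view: the four green-ringed connectors are at (503,250), (551,252), (549,299) and (551,335). The red one is at (512,329), the tray at (414,255) and the red knob at (319,232). There are three dials: grey (264,315), purple (167,360) and brown (249,410). The grey one fits, because brown and purple are excluded. Next I'll measure precisely and take one enlarged crop of the tester.

```bash
cat > h.py <<'E'
from station import *
import cv2, numpy as np
def plane(cam,uv,z):
    c=camera_info(cam);R=np.array(c['R']);t=np.array(c['t']);o=-R.T@t
    uv=np.atleast_2d(uv).astype(float)
    r=np.c_[(uv[:,0]-c['cx'])/c['fx'],(uv[:,1]-c['cy'])/c['fy'],np.ones(len(uv))]@R
    return (o+r*((z-o[2])/r[:,2])[:,None])
def pix(cam,X):
    c=camera_info(cam);q=np.array(c['R'])@np.array(X,float)+np.array(c['t']);return np.array([c['fx']*q[0]/q[2]+c['cx'],c['fy']*q[1]/q[2]+c['cy']])
def blobs(p,lo,hi,amin=4):
    hsv=cv2.cvtColor(p,cv2.COLOR_RGB2HSV)
    m=cv2.inRange(hsv,np.array(lo),np.array(hi))
    n,l,s,c=cv2.connectedComponentsWithStats(m)
    return [(c[i],s[i,4],l==i) for i in range(1,n) if s[i,4]>=amin]
GREEN=((40,90,60),(85,255,255))
def greens(cam,z=37,show=True):
    p,d=snapshot(cam)
    out=[]
    for c,a,m in blobs(p,*GREEN):
        w=plane(cam,c,z)[0]
        out.append((np.round(w[:2],1).tolist(),int(a),np.round(c,1).tolist()))
    return out,p,d
E
python3 - <<'E'
from h import *
for n in('top','side'):
    o,p,d=greens(n)
    print(n);[print(' ',x) for x in o if x[1]<400]
    for nm,lo,hi,z in(('red',(0,150,90),(6,255,255),75),('orange',(8,150,150),(20,255,255),60)):
        for c,a,m in blobs(p,lo,hi):
            if a<300: print(nm,np.round(c),a,np.round(plane(n,c,z)[0][:2],1))
    for t in('tray_floor','dial_grip','tray_tab'):
        for r in outline_of(t,n)[:3]:
            m=r['region'];ys,xs=np.nonzero(m)
            R=cv2.minAreaRect(np.c_[xs,ys].astype(np.float32));print(t,round(r['p'],2),len(xs),np.round(xs.mean()),np.round(ys.mean()),np.round(R[2],1))
            if n=='top' and t=='tray_floor': print(np.round(plane(n,cv2.boxPoints(R),24)).tolist())
    # crop
    if n=='top':
        cr=p[175:230,140:200]; cv2.imwrite('pics/dial.png',cv2.resize(cr[:,:,::-1],(660,600),interpolation=cv2.INTER_CUBIC))
E
```

```text
top
  ([591.0, -216.1], 23, [323.1, 158.2])
  ([588.2, -331.7], 38, [354.4, 159.2])
  ([472.3, -323.5], 35, [353.0, 190.3])
  ([394.8, 3.7], 49, [263.1, 210.6])
  ([388.5, -327.0], 34, [354.5, 213.2])
  ([359.3, 561.0], 9, [108.4, 218.8])
  ([249.5, 372.1], 15, [159.4, 250.1])
red [329. 210.] 21 [ 394.3 -226.2]
red [142. 277.] 18 [159.4 419. ]
orange [143. 167.] 153 [545.1 439. ]
orange [177. 249.] 7 [254.9 303.3]
orange [167. 250.] 4 [252.3 339.7]
orange [169. 254.] 6 [235.  332.5]
tray_floor 0.72 1999 264.0 167.0 90.0
[[629.0, 129.0, 24.0], [632.0, -103.0, 24.0], [480.0, -102.0, 24.0], [478.0, 126.0, 24.0]]
dial_grip 0.74 111 321.0 160.0 90.0
dial_grip 0.58 135 158.0 263.0 90.0
dial_grip 0.54 152 168.0 202.0 90.0
tray_tab 0.6 2015 264.0 166.0 2.1
side
  ([247.8, 402.7], 8, [185.4, 145.6])
  ([394.4, -29.4], 64, [235.5, 215.8])
  ([594.1, -211.2], 25, [318.6, 253.5])
  ([590.3, -327.5], 51, [331.0, 289.8])
  ([472.2, -325.6], 84, [282.1, 295.5])
  ([583.0, -343.0], 25, [330.0, 295.6])
  ([388.8, -329.4], 87, [247.1, 301.4])
red [218. 138.] 4 [375.3 368.9]
red [161. 140.] 7 [161.4 390.8]
red [291. 154.] 8 [618.8 219.2]
red [350. 180.] 8 [765.8  39.7]
red [246. 268.] 42 [ 395.9 -262.5]
red [246. 274.] 17 [ 393.7 -279.5]
orange [256. 141.] 27 [513.1 353.6]
tray_floor 0.79 2135 288.0 208.0 84.3
tray_floor 0.73 239 317.0 260.0 80.5
tray_floor 0.33 295 282.0 301.0 26.6
dial_grip 0.71 151 232.0 142.0 90.0
dial_grip 0.69 2066 288.0 209.0 84.1
dial_grip 0.45 136 201.0 118.0 90.0
tray_tab 0.56 2212 289.0 209.0 87.0
```

View pics/dial.png

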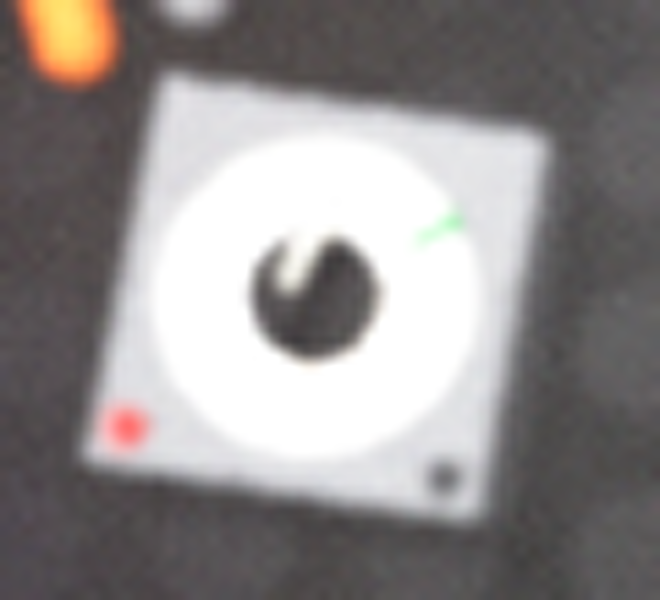

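```bash
cat >> h.py <<'E'
def cloud(cam,d):
    c=camera_info(cam);R=np.array(c['R']);t=np.array(c['t'])
    v,u=np.mgrid[:384,:512];X=np.stack([(u-c['cx'])/c['fx']*d,(v-c['cy'])/c['fy']*d,d],-1)-t
    W=X@R; W[d<=0]=np.nan; return W
E
python3 - <<'E'
from h import *
from scipy.optimize import minimize
# tray
for cam in('top','side'):
    p,d=snapshot(cam);W=cloud(cam,d);z=W[...,2]
    box=(abs(W[...,0]-563)<95)&(abs(W[...,1])<125)
    hist=np.histogram(z[box],bins=np.arange(-4,70,4));print(cam,hist[0].tolist())
    tab=box&(z>40)&(W[...,0]<520);print('tab',tab.sum(),np.round([W[tab].min(0),W[tab].max(0),W[tab].mean(0)]).tolist())
    m=box&(z>19.5)&(z<28)&(abs(W[...,1])<105);P=W[m][:,:2]
    fl=box&(z>10)&(z<16.5);F=W[fl][:,:2]
    def cost(q,P=P,F=F):
        c,s=np.cos(q[2]),np.sin(q[2])
        def dist(P):
            D=P-q[:2];L=D@np.array([[c,-s],[s,c]])
            return np.minimum(np.min(abs(L[:,:1]-np.array([-64,0,64])),1),np.min(abs(L[:,1:]-np.array([-98,-32.7,32.7,98])),1))
        return np.minimum(dist(P),8).mean()-0.3*np.minimum(dist(F),8).mean()
    best=min((minimize(cost,[x,y,a],method='Nelder-Mead') for x in(556,562,568,575) for y in(-6,0,6) for a in(-.03,0.0,.03)),key=lambda r:r.fun)
    print(cam,len(P),len(F),np.round(best.x,3),best.fun)
    k=(z>60)&(z<82)&(abs(W[...,0]-618)<30)&(abs(W[...,1]-221)<30);print('knob',k.sum(),np.round(np.nanmean(W[k],0)) if k.any() else '')
    g=(z>80)&(z<105)&(np.hypot(W[...,0]-425,W[...,1]-342)<40);print('dialbar',g.sum(),np.round(W[g].mean(0),1) if g.any() else '')
    if g.any():
        vx=cv2.fitLine(W[g][:,:2].astype(np.float32),cv2.DIST_L2,0,.01,.01).ravel();print('bar angle',np.degrees(np.arctan2(vx[1],vx[0])))
    for c,a,mm in blobs(p,(35,40,60),(85,255,255),2):
        w=plane(cam,c,57)[0]
        if np.hypot(w[0]-425,w[1]-342)<70: print('mark',np.round(c,1),a,np.round(w,1))
    # flanges
    hsv=cv2.cvtColor(p,cv2.COLOR_RGB2HSV);wh=(hsv[...,1]<60)&(hsv[...,2]>130)
    for x,y in((591,-214),(588,-329),(472,-324),(388,-327)):
        vv,uu=np.nonzero(wh);Q=plane(cam,np.c_[uu,vv],5)[:,:2];Q=Q[np.hypot(Q[:,0]-x,Q[:,1]-y)<36].astype(np.float32)
        print('fl',x,y,len(Q),[np.round(v,1) for v in cv2.minAreaRect(Q)])
E
```

```text
top [80, 162, 359, 643, 844, 568, 306, 148, 40, 7, 19, 27, 11, 7, 7, 13, 23, 2]
tab 56 [[479.0, -24.0, 43.0], [489.0, 23.0, 67.0], [483.0, -0.0, 58.0]]
top 394 1312 [ 5.64686e+02 -1.32600e+00 -1.60000e-02] 0.4209233021093852
knob 18 [618. 221.  72.]
dialbar 53 [420.8 341.6  93.2]
bar angle -23.671982
mark [180.5 195. ] 2 [445.9 300.5  57. ]
fl 591 -214 112 [array([ 591.3, -213.7]), array([45.4, 46.6]), np.float64(89.4)]
fl 588 -329 87 [array([ 586.9, -330.5]), array([42.4, 45.3]), np.float64(0.6)]
fl 472 -324 104 [array([ 471.6, -321.3]), array([47. , 45.9]), np.float64(44.8)]
fl 388 -327 107 [array([ 388.4, -325.6]), array([44.5, 44.1]), np.float64(0.6)]
side [76, 163, 316, 480, 1167, 477, 477, 144, 15, 9, 23, 34, 5, 8, 7, 28, 19, 0]
tab 71 [[480.0, -28.0, 40.0], [492.0, 24.0, 63.0], [485.0, -8.0, 56.0]]
side 532 1416 [ 5.6582e+02 -2.1200e+00 -1.8000e-02] -0.0807515548911173
knob 23 [619. 217.  70.]
dialbar 58 [422.6 340.1  89.7]
bar angle -20.847569
mark [238.8 150.2] 5 [443.4 303.   57. ]
fl 591 -214 118 [array([ 591.7, -210.5]), array([54.5, 42.7]), np.float64(87.4)]
fl 588 -329 145 [array([ 588.4, -331.4]), array([42.8, 42.7]), np.float64(9.6)]
fl 472 -324 144 [array([ 472.1, -324. ]), array([42.1, 42. ]), np.float64(50.7)]
fl 388 -327 158 [array([ 389.4, -327.9]), array([42.1, 42.2]), np.float64(5.1)]
```

The grey tester is confirmed: pointer at about -22°, green mark at about -59°, at crop pixel (440,230). The reject, the pots and the brown and purple boxes stay where they are. Now moving to the first connector, at (388,-327).

Emit:
send_rows(
  moves=[
    [0.2,[0,0,0],-6.8],
    [0.2,[0,0,0],-6.8],
    [0.2,[0,0,0],-6.8],
    [0.2,[-0.025,-0.03,0],0],
    [0.2,[-0.025,-0.03,0],0],
    [0.2,[-0.025,-0.03,0],0],
    [0.2,[-0.025,-0.03,0],0],
    [0.2,[-0.025,-0.03,0],0],
    [0.2,[-0.025,-0.03,0],0],
    [0.2,[-0.025,-0.03,0],0],
    [0.2,[-0.025,-0.03,0],0],
    [0.2,[-0.025,-0.03,0],0],
    [0.2,[-0.025,-0.03,0],0],
    [0.2,[0,-0.04,0],0],
    [0.2,[0,-0.04,0],0],
    [0.2,[0,-0.04,0],0],
    [0.2,[0,-0.04,0],0],
    [0.2,[0,-0.04,0],0],
    [0.2,[0,-0.04,0],0],
    [0.2,[0,-0.04,0],0],
  ],
  squeeze=20,
)

```text
t: 2.72
tool_pos: [484.9, 50.9, 205.8]
tool_rot: [0.0, -0.0, 1.0, 0.0]
contact_force: [0.8, 0.7, 0.7]
gripper_width: 56.7
gripper_force: 0.0
```

Emit:
send_rows(
  moves=[
    [0.2,[0.0097,-0.0378,0.0085],0],
    [0.2,[0.0097,-0.0378,0.0085],0],
    [0.2,[0.0097,-0.0378,0.0085],0],
    [0.2,[0.0097,-0.0378,0.0085],0],
    [0.2,[0.0097,-0.0378,0.0085],0],
    [0.2,[0.0097,-0.0378,0.0085],0],
    [0.2,[0.0097,-0.0378,0.0085],0],
    [0.2,[0.0097,-0.0378,0.0085],0],
    [0.2,[0.0097,-0.0378,0.0085],0],
    [0.2,[0.0097,-0.0378,0.0085],0],
    [0.2,[0,0,0],0],
    [0.2,[0,0,0],0],
  ],
)

```text
t: 3.72
tool_pos: [386.9, -327.4, 120.1]
tool_rot: [-0.001, 0.002, 1.0, -0.0]
contact_force: [0.1, 1.2, -0.1]
gripper_width: 56.4
gripper_force: 0.0
```

```bash
cat >> h.py <<'E'
def report(cams=('top','side')):
    s=sense();print('t',round(s['t'],2),'tcp',np.round(s['tool_pos'],1),'w',round(s['gripper_width'],1),'yaw',round(float(np.degrees(2*np.arctan2(s['tool_rot'][2],s['tool_rot'][1]))),1))
    for n in cams:
        o,p,d=greens(n)
        print(n,[(x[0],x[1]) for x in o if 5<=x[1]<400 and 360<x[0][0]<700 and -450<x[0][1]<130])
    return p,d
E
python3 -c "
from h import *
report()"
```

```text
t 3.72 tcp [ 386.9 -327.4  120.1] w 56.4 yaw 179.8
top [([590.7, -215.6], 25), ([588.0, -332.0], 39), ([472.3, -323.5], 35), ([394.8, 3.7], 49)]
side [([594.2, -211.4], 26), ([590.3, -327.6], 52), ([473.2, -320.4], 56), ([583.0, -343.0], 25), ([389.4, -324.5], 52), ([470.1, -336.2], 28), ([388.0, -340.4], 26)]
```

Emit:
send_rows(
  moves=[
    [0.2,[-0.002,0,0.03],0],
    [0.2,[0,0,0.03],0],
    [0.2,[0,0,0.03],0],
    [0.2,[0,0,0.017],0],
    [0.2,[0,0,0],0],
    [-1,[0,0,0],0],
    [-1,[0,0,0],0],
    [-1,[0,0,0],0],
    [-1,[0,0,0],0],
    [-1,[0,0,0],0],
    [-1,[0,0,-0.03],0],
    [-1,[0,0,-0.035],0],
    [-1,[0,0,-0.035],0],
  ],
)

```text
t: 4.9
tool_pos: [389.5, -325.2, 114.7]
tool_rot: [-0.001, 0.0, 1.0, 0.0]
contact_force: [0.4, -0.8, 0.2]
gripper_width: 27.7
gripper_force: 20.0
```

Emit:
send_rows(
  moves=[
    [-1,[-0.0179,0.0325,0],0],
    [-1,[-0.0179,0.0325,0],0],
    [-1,[-0.0179,0.0325,0],0],
    [-1,[-0.0179,0.0325,0],0],
    [-1,[-0.0179,0.0325,0],0],
    [-1,[-0.0179,0.0325,0],0],
    [-1,[-0.0179,0.0325,0],0],
    [-1,[-0.0179,0.0325,0],0],
    [-1,[0,0,0],0],
    [-1,[0,0,0.03],0],
    [-1,[0,0,0.03],0],
    [-1,[0,0,0.02],0],
    [-1,[0,0,0.006],0],
    [-1,[0,0,0],0],
  ],
)

```text
t: 6.07
tool_pos: [533.1, -65.3, 26.9]
tool_rot: [-0.001, -0.0, 1.0, -0.0]
contact_force: [0.2, -0.0, -0.3]
gripper_width: 27.6
gripper_force: 20.0
```

Emit:
send_rows(
  moves=[
    [0.2,[0,0,0],0],
    [0.2,[0,0,0],0],
    [0.2,[0,0,0],0],
    [0.2,[0,0,-0.03],0],
    [0.2,[0,0,-0.03],0],
    [0.2,[0,0,-0.03],0],
    [0.2,[0.0076,-0.0323,0],0],
    [0.2,[0.0076,-0.0323,0],0],
    [0.2,[0.0076,-0.0323,0],0],
    [0.2,[0.0076,-0.0323,0],0],
    [0.2,[0.0076,-0.0323,0],0],
    [0.2,[0.0076,-0.0323,0],0],
    [0.2,[0.0076,-0.0323,0],0],
    [0.2,[0.0076,-0.0323,0],0],
    [0.2,[0,0,0],0],
    [0.2,[0,0,0],0],
  ],
)

```text
t: 7.4
tool_pos: [471.8, -325.7, 117.9]
tool_rot: [0.0, 0.002, 1.0, -0.0]
contact_force: [-0.2, 0.2, -0.5]
gripper_width: 56.9
gripper_force: 0.0
```

```bash
python3 -c "
from h import *
p,d=report()
cv2.imwrite('pics/s1.png',cv2.resize(p[170:330,230:400,::-1],(638,600),interpolation=cv2.INTER_CUBIC))"
```

```text
t 7.4 tcp [ 471.8 -325.7  117.9] w 56.9 yaw 179.8
top [([591.0, -215.9], 24), ([588.6, -332.0], 35), ([394.9, 3.6], 47)]
side [([394.7, -30.0], 72), ([593.1, -211.2], 30), ([589.2, -229.5], 13), ([590.5, -327.8], 46), ([471.8, -326.3], 81), ([583.0, -343.0], 25)]
```

View pics/s1.png

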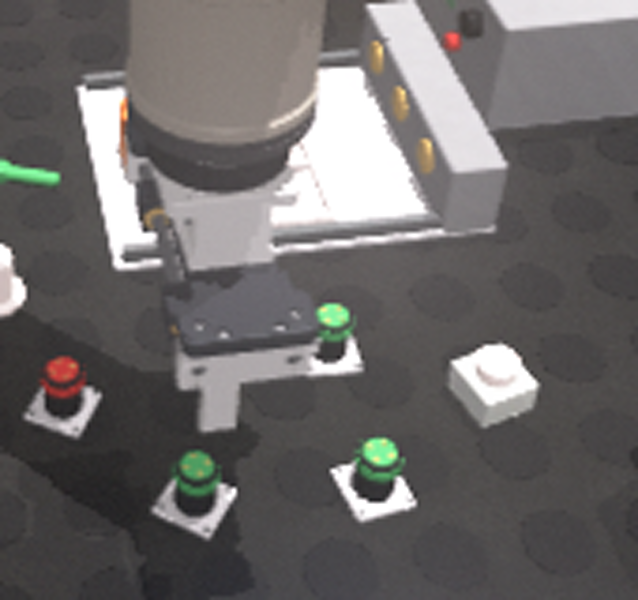

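The side crop shows the connector directly under the gripper, at crop (197,500). The one already placed is hidden behind the hand. Picking the second one, whose flange is rotated about 50°.

Emit:
send_rows(
  moves=[
    [0.2,[0,0.001,0.03],0],
    [0.2,[0,0,0.03],0],
    [0.2,[0,0,0.03],0],
    [0.2,[0,0,0.015],0],
    [0.2,[0,0,0],0],
    [-1,[0,0,0],0],
    [-1,[0,0,0],0],
    [-1,[0,0,0],0],
    [-1,[0,0,0],0],
    [-1,[0,0,0],0],
    [-1,[0,0,-0.035],0],
    [-1,[0,0,-0.035],0],
    [-1,[0,0,-0.035],0],
    [-1,[-0.0156,0.0323,0],0],
    [-1,[-0.0156,0.0323,0],0],
    [-1,[-0.0156,0.0323,0],0],
    [-1,[-0.0156,0.0323,0],0],
    [-1,[-0.0156,0.0323,0],0],
    [-1,[-0.0156,0.0323,0],0],
    [-1,[-0.0156,0.0323,0],0],
  ],
)

```text
t: 9.17
tool_pos: [582.4, -94.8, 118.0]
tool_rot: [0.0, -0.0, 1.0, 0.0]
contact_force: [0.9, -1.2, -1.0]
gripper_width: 27.7
gripper_force: 20.0
```

Emit:
send_rows(
  moves=[
    [-1,[-0.014,0.0275,0],0],
    [-1,[0,0,0],-6.8],
    [-1,[0,0,0],-6.8],
    [-1,[0,0,0],-6.8],
    [-1,[0,0,0],-6.8],
    [-1,[0,0,0],-6.8],
    [-1,[0,0,0],-6.8],
    [-1,[0,0,0],0],
    [-1,[0,0,0.03],0],
    [-1,[0,0,0.03],0],
    [-1,[0,0,0.02],0],
    [-1,[0,0,0.01],0],
    [-1,[0,0,0],0],
  ],
)

```text
t: 10.25
tool_pos: [595.2, -69.0, 26.1]
tool_rot: [-0.001, -0.347, 0.938, 0.0]
contact_force: [0.3, 0.1, -0.6]
gripper_width: 27.4
gripper_force: 20.0
```

Emit:
send_rows(
  moves=[
    [0.1,[0,0,0],0],
    [0.1,[0,0,0],0],
    [0.1,[0,0,0],0],
    [0.1,[0,0,-0.03],0],
    [0.1,[0,0,-0.03],0],
    [0.1,[0,0,-0.03],0],
    [0.1,[0,0,0],6.8],
    [0.1,[0,0,0],6.8],
    [0.1,[0,0,0],6.8],
    [0.1,[0,0,0],6.8],
    [0.1,[0,0,0],6.8],
    [0.1,[0,0,0],6.8],
    [0.1,[0.001,-0.036,0],0],
    [0.1,[0.001,-0.036,0],0],
    [0.1,[0.001,-0.036,0],0],
    [0.1,[0.001,-0.036,0],0],
    [0.1,[0,0,0],0],
    [0.1,[0,0,0],0],
  ],
)

```text
t: 11.75
tool_pos: [591.5, -215.7, 118.3]
tool_rot: [0.0, 0.002, 1.0, -0.0]
contact_force: [-0.0, 0.7, 0.5]
gripper_width: 51.5
gripper_force: 0.0
```

```bash
python3 -c "
from h import *
p,d=report()"
```

```text
t 11.75 tcp [ 591.5 -215.7  118.3] w 51.5 yaw 179.7
top [([407.8, -1.3], 20)]
side [([395.0, -29.7], 66), ([600.5, -51.0], 6), ([593.9, -212.1], 26), ([588.6, -230.3], 11), ([590.1, -327.4], 46), ([583.0, -343.0], 25)]
```

Emit:
send_rows(
  moves=[
    [0.1,[-0.001,0.0015,0.03],0],
    [0.1,[0,0,0.03],0],
    [0.1,[0,0,0.03],0],
    [0.1,[0,0,0.015],0],
    [0.1,[0,0,0],0],
    [-1,[0,0,0],0],
    [-1,[0,0,0],0],
    [-1,[0,0,0],0],
    [-1,[0,0,0],0],
    [-1,[0,0,0],0],
    [-1,[0,0,-0.035],0],
    [-1,[0,0,-0.035],0],
    [-1,[0,0,-0.035],0],
    [-1,[-0.0008,0.0353,0],0],
    [-1,[-0.0008,0.0353,0],0],
    [-1,[-0.0008,0.0353,0],0],
    [-1,[-0.0008,0.0353,0],0],
    [-1,[-0.0008,0.0353,0],0],
    [-1,[-0.0008,0.0353,0],0],
    [-1,[0,0,0],0],
  ],
)

```text
t: 13.52
tool_pos: [597.9, 8.5, 117.7]
tool_rot: [0.0, -0.004, 1.0, 0.002]
contact_force: [0.8, 1.2, -0.2]
gripper_width: 27.8
gripper_force: 20.0
```

```bash
python3 -c "
from h import *
p,d=report()
cv2.imwrite('pics/s2.png',cv2.resize(p[150:310,230:400,::-1],(638,600),interpolation=cv2.INTER_CUBIC))"
```

```text
t 13.52 tcp [597.9   8.5 117.7] w 27.8 yaw 180.5
top [([599.2, -73.3], 5), ([587.7, -331.7], 40), ([532.1, -68.6], 9)]
side [([394.9, -29.9], 71), ([535.8, -46.6], 17), ([601.8, -52.9], 13), ([590.2, -327.9], 46), ([583.0, -343.0], 25)]
```

View pics/s2.png

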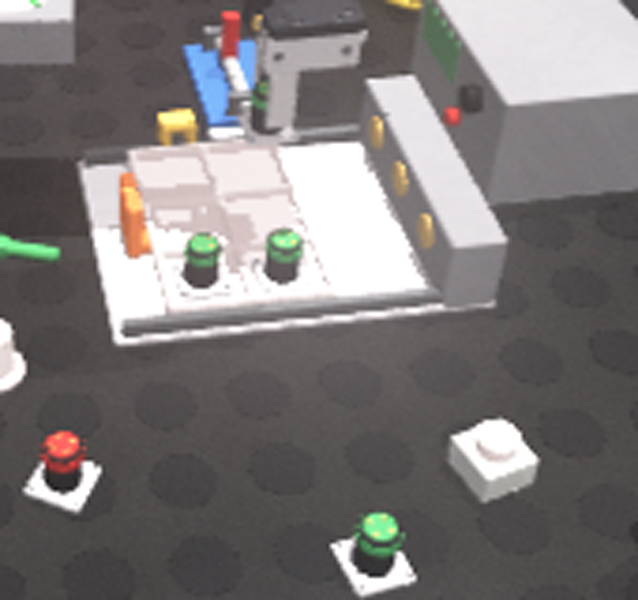

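The crop shows two connectors upright in the near-side pockets, at (203,260) and (285,255). The third is held in the gripper.

Emit:
send_rows(
  moves=[
    [-1,[0,0,0],0],
    [-1,[0,0,0],0],
    [-1,[0,0,0.03],0],
  ],
)

```text
t: 13.87
tool_pos: [600.9, -1.3, 91.7]
tool_rot: [0.004, 0.001, 1.0, 0.0]
contact_force: [2.3, 0.9, -1.4]
gripper_width: 27.4
gripper_force: 20.0
```

Emit:
send_rows(
  moves=[
    [-1,[0.001,0,0.03],0],
    [-1,[0,0,0.02],0],
    [-1,[0,0,0.01],0],
    [-1,[0,0,0],0],
    [-1,[0,0,0],0],
  ],
)

```text
t: 14.28
tool_pos: [596.7, -1.1, 27.5]
tool_rot: [-0.0, 0.001, 1.0, -0.0]
contact_force: [0.0, -0.1, 0.1]
gripper_width: 27.6
gripper_force: 20.0
```

Emit:
send_rows(
  moves=[
    [0.1,[0,0,0],0],
    [0.1,[0,0,0],0],
    [0.1,[0,0,0],0],
    [0.1,[0,0,-0.03],0],
    [0.1,[0,0,-0.03],0],
    [0.1,[0,0,-0.03],0],
    [0.1,[0.0008,-0.0366,0],0],
    [0.1,[0.0008,-0.0366,0],0],
    [0.1,[0.0008,-0.0366,0],0],
    [0.1,[0.0008,-0.0366,0],0],
    [0.1,[0.0008,-0.0366,0],0],
    [0.1,[0.0008,-0.0366,0],0],
    [0.1,[0.0008,-0.0366,0],0],
    [0.1,[0.0008,-0.0366,0],0],
    [0.1,[0.0008,-0.0366,0],0],
    [0.1,[0,0,0],0],
    [0.1,[0,0,0],0],
    [0.1,[0,0,0],0],
  ],
)

```text
t: 15.78
tool_pos: [589.5, -328.9, 117.6]
tool_rot: [0.0, 0.0, 1.0, 0.0]
contact_force: [0.7, 0.7, 0.1]
gripper_width: 51.7
gripper_force: 0.0
```

```bash
python3 -c "
from h import *
p,d=report()"
```

```text
t 15.78 tcp [ 589.5 -328.9  117.6] w 51.7 yaw 180.0
top []
side [([395.0, -29.7], 66), ([535.9, -45.5], 5), ([601.6, -52.7], 6), ([590.2, -327.9], 49), ([582.0, -342.9], 29)]
```

Emit:
send_rows(
  moves=[
    [0.1,[0,-0.001,0.03],0],
    [0.1,[0,0,0.03],0],
    [0.1,[0,0,0.03],0],
    [0.1,[0,0,0.015],0],
    [0.1,[0,0,0],0],
    [-1,[0,0,0],0],
    [-1,[0,0,0],0],
    [-1,[0,0,0],0],
    [-1,[0,0,0],0],
    [-1,[0,0,0],0],
    [-1,[0,0,-0.035],0],
    [-1,[0,0,-0.035],0],
    [-1,[0,0,-0.035],0],
    [-1,[0.0062,0.0365,0],0],
    [-1,[0.0062,0.0365,0],0],
    [-1,[0.0062,0.0365,0],0],
    [-1,[0.0062,0.0365,0],0],
    [-1,[0.0062,0.0365,0],0],
  ],
)

```text
t: 17.38
tool_pos: [558.1, -146.1, 118.2]
tool_rot: [0.001, 0.0, 1.0, 0.0]
contact_force: [0.8, 0.2, -1.7]
gripper_width: 27.5
gripper_force: 20.0
```

Emit:
send_rows(
  moves=[
    [-1,[0.0062,0.0365,0],0],
    [-1,[0.0062,0.0365,0],0],
    [-1,[0.0062,0.0365,0],0],
    [-1,[0.0062,0.0365,0],0],
    [-1,[0,0,0],0],
    [-1,[0,0,0],0],
    [-1,[0,0,0],0],
  ],
)

```text
t: 17.97
tool_pos: [533.9, -1.9, 118.0]
tool_rot: [0.0, -0.0, 1.0, 0.0]
contact_force: [0.3, -0.4, -0.7]
gripper_width: 27.7
gripper_force: 20.0
```

Emit:
send_rows(
  moves=[
    [-1,[0,0,0.03],0],
    [-1,[0,0,0.03],0],
    [-1,[0,0,0.02],0],
    [-1,[0,0,0.01],0],
    [-1,[0,0,0],0],
    [-1,[0,0,0],0],
    [0.1,[0,0,0],0],
    [0.1,[0,0,0],0],
    [0.1,[0,0,0],0],
    [0.1,[0,0,0],0],
    [0.1,[0,0,-0.03],0],
    [0.1,[0,0,-0.03],0],
    [0.1,[0,0,-0.03],0],
    [0.1,[0,-0.036,0],0],
    [0.1,[0,-0.036,0],0],
    [0.1,[0,-0.036,0],0],
    [0.1,[0,-0.036,0],0],
    [0.1,[0,-0.036,0],0],
    [0.1,[0,-0.036,0],0],
    [0.1,[0,0,0],0],
  ],
)

```text
t: 19.63
tool_pos: [532.5, -225.1, 118.4]
tool_rot: [0.001, 0.003, 1.0, -0.002]
contact_force: [-1.6, -0.2, -0.3]
gripper_width: 51.5
gripper_force: 0.0
```

```bash
python3 -c "
from h import *
print(np.round(sense()['joints'],2))
p,d=report()
W=cloud('side',d);z=W[...,2]
for b in((532,-66),(596,-67),(533,-1),(597,-2)):
    m=np.hypot(W[...,0]-b[0],W[...,1]-b[1])<25; print(b,np.round(np.nanpercentile(z[m],[50,90,98])))
cv2.imwrite('pics/s3.png',cv2.resize(p[170:270,235:370,::-1],(800,592),interpolation=cv2.INTER_CUBIC))"
```

```text
[-0.15  0.41  0.55  1.94 -0.27  0.87  2.11]
t 19.63 tcp [ 532.5 -225.1  118.4] w 51.5 yaw 179.6
top [([395.0, 3.7], 48)]
side [([535.4, 16.4], 14), ([395.2, -29.7], 69), ([535.3, -46.2], 14)]
(532, -66) [29. 55. 56.]
(596, -67) nan
(533, -1) [36. 54. 56.]
(597, -2) nan
  return np.nanmean(a, axis, out=out, keepdims=keepdims)
```

View pics/s3.png

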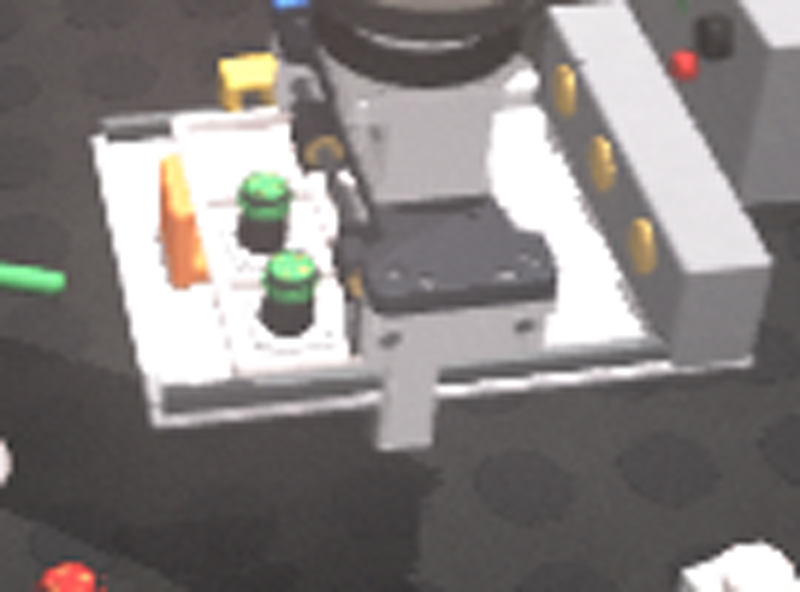

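The two visible connectors stand upright at crop (265,210) and (290,290); the other two are behind the hand. Rotating a quarter turn now so I can pinch the tab.

Emit:
send_rows(
  moves=[
    [0.1,[0,0,0],-6.9],
    [0.1,[0,0,0],-6.9],
    [0.1,[0,0,0],-6.9],
    [0.1,[0,0,0],-6.9],
    [0.1,[0,0,0],-6.9],
    [0.1,[0,0,0],-6.9],
    [0.1,[0,0,0],-6.9],
    [0.1,[0,0,0],-6.9],
    [0.1,[0,0,0],-6.9],
    [0.1,[0,0,0],-6.9],
    [0.1,[0,0,0],-6.9],
    [0.1,[0,0,0],-6.9],
    [0.1,[0,0,0],-6.9],
    [0.1,[0,0,0],0],
  ],
)

```text
t: 20.9
tool_pos: [526.2, -214.0, 105.6]
tool_rot: [-0.011, -0.549, 0.836, 0.012]
contact_force: [-0.3, -0.4, 0.2]
gripper_width: 52.0
gripper_force: 0.0
```

```bash
python3 -c "
from h import *
print(np.round(sense()['joints'],2))
p,d=report()
p,d=snapshot('top')
hsv=cv2.cvtColor(p,cv2.COLOR_RGB2HSV)
for n in('top','side'):
    p,d=snapshot(n);W=cloud(n,d);t=(W[...,2]>40)&(abs(W[...,0]-485)<18)&(abs(W[...,1])<40)&(p[...,0]>p[...,2]*1.5); print(n,t.sum(),np.round([W[t].min(0),W[t].max(0),W[t].mean(0)],1).tolist())
    for c,a,m in blobs(p,(5,110,110),(22,255,255)):
        w=plane(n,c,57)[0]
        if np.hypot(w[0]-485,w[1])<40: print(a,w)
cv2.imwrite('pics/t3.png',cv2.resize(snapshot('top')[0][100:210,210:360,::-1],(800,587),interpolation=cv2.INTER_CUBIC))"
```

```text
[ 0.77  0.45 -0.63  1.88  0.32  0.94  2.73]
t 20.9 tcp [ 526.2 -214.   105.6] w 52.0 yaw 246.6
top [([394.8, 3.7], 49)]
side [([394.9, -29.8], 72), ([597.9, -57.2], 5)]
top 32 [[479.4, -16.9, 40.4], [485.2, 19.4, 64.1], [481.9, 0.8, 54.3]]
13 [478.80683416   2.52125203  57.        ]
side 1 [[490.0, -22.9, 41.1], [490.0, -22.9, 41.1], [490.0, -22.9, 41.1]]
```

View pics/t3.png

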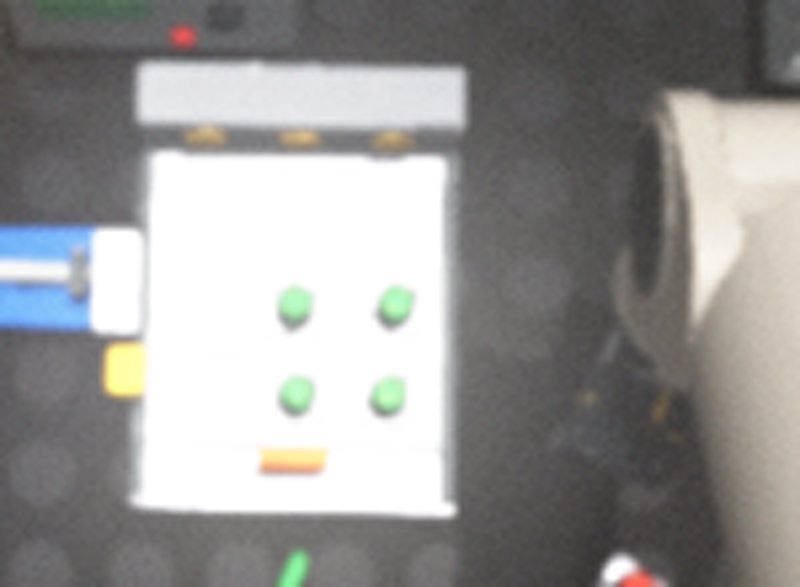

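The top crop shows all four connectors in four separate pockets: (295,305), (395,305), (297,395), (388,395). A negative turn hit joint 7's limit, so I'll turn the other way.

Emit:
send_rows(
  moves=[
    [-0.4,[0,0,0],7],
    [-0.4,[0,0,0],7],
    [-0.4,[0,0,0],7],
    [-0.4,[0,0,0],7],
    [-0.4,[0,0,0],7],
    [-0.4,[0,0,0],7],
    [-0.4,[0,0,0],7],
    [-0.4,[0,0,0],7],
    [-0.4,[0,0,0],7],
    [-0.4,[0,0,0],7],
    [-0.4,[0,0,0],7],
    [-0.4,[0,0,0],7],
    [-0.4,[0,0,0],7],
    [-0.4,[0,0,0],7],
    [-0.4,[0,0,0],7],
    [-0.4,[0,0,0],7],
    [-0.4,[0,0,0],7],
    [-0.4,[0,0,0],7],
    [-0.4,[0,0,0],7],
    [-0.4,[0,0,0],7],
  ],
)

```text
t: 22.87
tool_pos: [526.7, -214.5, 105.9]
tool_rot: [-0.014, 0.601, 0.799, -0.007]
contact_force: [-0.8, 1.1, 0.5]
gripper_width: 28.1
gripper_force: 0.0
```

```bash
python3 -c "
from h import *
s=sense();print(np.round(s['joints'],2),np.round(s['tool_rot'],4),np.round(s['tool_pos'],1),np.degrees(2*np.arctan2(s['tool_rot'][2],s['tool_rot'][1])))"
```

```text
[ 0.35  0.38 -0.09  1.91  0.05  0.88  0.51] [-0.0145  0.6013  0.7988 -0.007 ] [ 526.7 -214.5  105.9] 106.05572070216165
```

```bash
cat >> h.py <<'E'
from scipy.spatial.transform import Rotation as Ro
def rot():
    q=sense()['tool_rot'];return Ro.from_quat([q[1],q[2],q[3],q[0]])
def go(target,turn_first=0):
    "tool shift (mm) to world target after turning about tool z by turn_first deg"
    s=sense();R=rot()*Ro.from_euler('z',turn_first,degrees=True)
    print('tcp',np.round(s['tool_pos'],1),'x-axis',np.round(R.as_matrix()[:,0],3),'z-axis',np.round(R.as_matrix()[:,2],3),'j7',round(s['joints'][6],2),'F',np.round(s['contact_force'],1))
    d=np.array(target)-s['tool_pos'];t=R.inv().apply(d);print('tool shift',np.round(t,1),'dist',round(float(np.linalg.norm(d))));return t
E
python3 -c "
from h import *
go([485,-1,105],17)"
```

```text
tcp [ 526.7 -214.5  105.9] x-axis [0.017 1.    0.006] z-axis [-0.031  0.006 -0.999] j7 0.51 F [-0.8  1.1  0.5]
tool shift [212.8 -45.1   3.6] dist 218
```

Emit:
send_rows(
  moves=[
    [-0.4,[0,0,0],5.7],
    [-0.4,[0,0,0],5.7],
    [-0.4,[0,0,0],5.7],
    [-0.4,[0.0355,-0.0075,0],0],
    [-0.4,[0.0355,-0.0075,0],0],
    [-0.4,[0.0355,-0.0075,0],0],
    [-0.4,[0.0355,-0.0075,0],0],
    [-0.4,[0.0355,-0.0075,0],0],
    [-0.4,[0.0355,-0.0075,0],0],
    [-0.4,[0,0,0],0],
    [-0.4,[0,0,0],0],
  ],
)

```text
t: 23.78
tool_pos: [483.9, 1.0, 108.9]
tool_rot: [-0.014, 0.71, 0.704, -0.008]
contact_force: [0.2, -0.0, 0.6]
gripper_width: 28.1
gripper_force: 0.0
```

```bash
python3 -c "
from h import *
go([484.5,-1,38])
p,d=snapshot('side')
cv2.imwrite('pics/s4.png',cv2.resize(p[150:270,215:375,::-1],(800,600),interpolation=cv2.INTER_CUBIC))"
```

```text
tcp [483.9   1.  108.9] x-axis [0.009 1.    0.007] z-axis [-0.031  0.007 -0.999] j7 -0.17 F [ 0.2 -0.   0.6]
tool shift [-2.5  2.8 70.8] dist 71
```

View pics/s4.png

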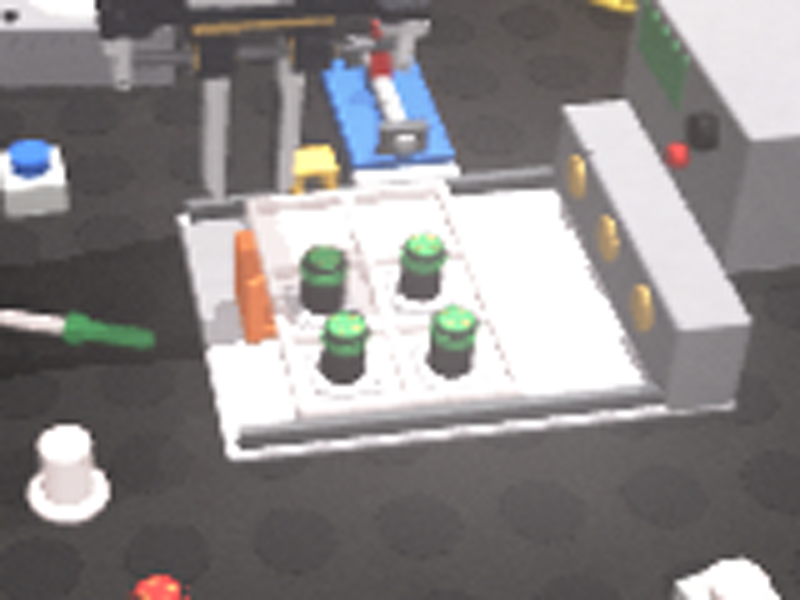

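All four connectors stand in their own pockets. Lowering onto the tab and pinching it.

Emit:
send_rows(
  moves=[
    [-0.4,[-0.0025,0.0028,0.025],0],
    [-0.4,[0,0,0.015],0],
    [-0.4,[0,0,0.01],0],
    [-0.4,[0,0,0.01],0],
    [-0.4,[0,0,0.008],0],
    [-0.4,[0,0,0.003],0],
    [-0.4,[0,0,0],0],
    [-1,[0,0,0],0],
    [-1,[0,0,0],0],
    [-1,[0,0,0],0],
  ],
  squeeze=20,
)

```text
t: 24.67
tool_pos: [484.8, -3.7, 37.7]
tool_rot: [-0.014, 0.712, 0.702, -0.009]
contact_force: [-0.6, 0.3, -0.4]
gripper_width: 12.3
gripper_force: 20.0
```

Emit:
send_rows(
  moves=[
    [-1,[0,0.006,-0.0002],0],
    [-1,[0,0.01,-0.0003],0],
    [-1,[0,0.01,-0.0003],0],
    [-1,[0,0.01,-0.0003],0],
    [-1,[0,0.01,-0.0003],0],
    [-1,[0,0.01,-0.0003],0],
    [-1,[0,0.01,-0.0003],0],
    [-1,[0,0.006,-0.0002],0],
    [-1,[0,0.004,-0.0001],0],
    [-1,[0,0,0],0],
    [-1,[0,0,0],0],
  ],
)

```text
t: 25.58
tool_pos: [555.7, -4.9, 36.6]
tool_rot: [-0.017, 0.711, 0.702, -0.012]
contact_force: [-26.6, 0.4, 21.2]
gripper_width: 12.1
gripper_force: 20.0
```

```bash
python3 -c "
from h import *
s=sense();print(s['contact_force'],s['wrist_torque'])
for n in('top','side'):
    p,d=snapshot(n)
    for t in('keeper','bolt_tip','bolt_knob','tray_tab'): print(n,t,[(round(r['p'],2),np.round(r['location']).tolist()) for r in tip_of(t,n)][:2])
    cv2.imwrite(f'pics/{n}5.png',cv2.resize(p[(90 if n=='top' else 130):(200 if n=='top' else 260),170:350,::-1] if n=='top' else p[130:260,220:380,::-1],(738,600),interpolation=cv2.INTER_CUBIC))"
```

```text
[-26.6060367    0.36176508  21.1626951 ] [0.13282808 6.29032714 0.01724555]
top keeper [(0.74, [618.0, 113.0, 26.0]), (0.7, [620.0, 464.0, 3.0])]
top bolt_tip [(0.44, [614.0, 137.0, 22.0])]
top bolt_knob [(0.43, [619.0, 223.0, 73.0])]
top tray_tab [(0.59, [556.0, 1.0, 63.0])]
side keeper [(0.91, [617.0, 113.0, 23.0])]
side bolt_tip []
side bolt_knob []
side tray_tab [(0.66, [555.0, -0.0, 58.0]), (0.2, [665.0, -5.0, 14.0])]
```

View pics/side5.png

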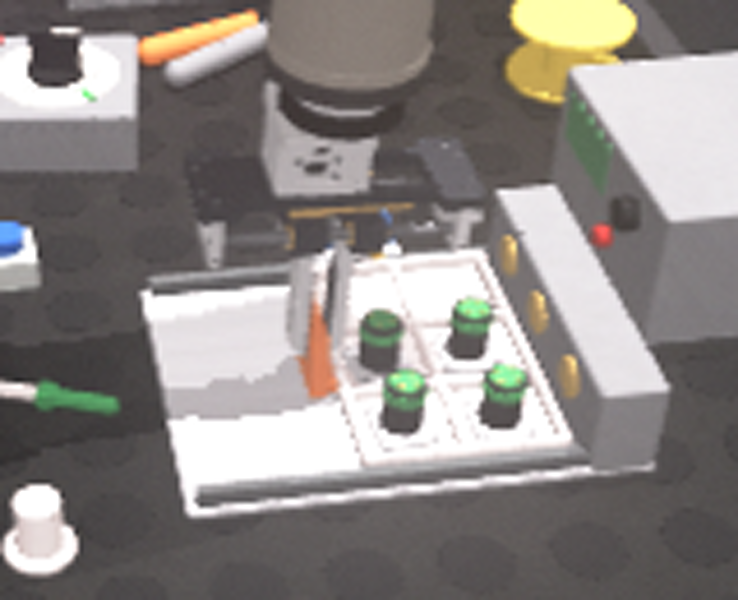

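Keeper x is about 617.5 and bolt x about 618.5, and the push force rose sharply, so the tray is at its end stop. It evidently started about 8 mm in. Releasing it and going to the bolt.

Emit:
send_rows(
  moves=[
    [-1,[0,-0.004,0],0],
    [-1,[0,0,0],0],
    [-0.5,[0,0,0],0],
    [-0.5,[0,0,0],0],
    [-0.5,[0,0,0],0],
    [-0.5,[0,0,-0.02],0],
    [-0.5,[0,0,-0.03],0],
    [-0.5,[0,0,-0.03],0],
    [-0.5,[0.0375,0.0105,0],0],
    [-0.5,[0.0375,0.0105,0],0],
    [-0.5,[0.0375,0.0105,0],0],
    [-0.3,[0.0375,0.0105,0],0],
    [-0.3,[0.0375,0.0105,0],0],
    [-0.3,[0.0375,0.0105,0],0],
    [-0.3,[0,0,0],0],
    [-0.3,[0,0,0],0],
  ],
)

```text
t: 27.42
tool_pos: [624.8, 222.2, 116.3]
tool_rot: [-0.014, 0.71, 0.704, -0.009]
contact_force: [0.3, -0.6, -1.1]
gripper_width: 32.7
gripper_force: 0.0
```

```bash
python3 -c "
from h import *
go([618.5,220,44])
for n in('top','side'):
    p,d=snapshot(n);W=cloud(n,d);z=W[...,2]
    k=(z>55)&(z<80)&(abs(W[...,0]-618)<30)&(abs(W[...,1]-221)<30)&(p[...,0]>2*p[...,2]);print(n,'knob',k.sum(),np.round(np.nanmean(W[k],0),1))
    for t in('keeper','tray_tab','bolt_knob'): print(n,t,[(round(r['p'],2),np.round(r['location']).tolist()) for r in tip_of(t,n)][:1])
"
```

```text
tcp [624.8 222.2 116.3] x-axis [0.009 1.    0.008] z-axis [-0.032  0.008 -0.999] j7 -0.5 F [ 0.3 -0.6 -1.1]
tool shift [-2.8 -3.9 72.4] dist 73
top knob 0 [nan nan nan]
top keeper [(0.7, [619.0, 114.0, 26.0])]
top tray_tab []
top bolt_knob []
side knob 24 [618.3 217.3  67.5]
side keeper [(0.65, [617.0, 116.0, 23.0])]
side tray_tab [(0.76, [557.0, -0.0, 58.0])]
side bolt_knob [(0.5, [615.0, 223.0, 77.0])]<string>:6: RuntimeWarning: Mean of empty slice
```

Emit:
send_rows(
  moves=[
    [-0.3,[-0.002,-0.004,0.025],0],
    [-0.3,[0,0,0.018],0],
    [-0.3,[0,0,0.012],0],
    [-0.3,[0,0,0.01],0],
    [-0.3,[0,0,0.007],0],
    [-0.3,[0,0,0],0],
    [-1,[0,0,0],0],
    [-1,[0,0,0],0],
    [-1,[0,0,0],0],
    [-1,[0,0,0],0],
  ],
  squeeze=30,
)

```text
t: 28.65
tool_pos: [618.3, 217.7, 45.5]
tool_rot: [-0.014, 0.711, 0.703, -0.009]
contact_force: [-6.4, -0.9, 4.3]
gripper_width: 13.9
gripper_force: 29.9
```

Emit:
send_rows(
  moves=[
    [-1,[-0.006,0,0],0],
    [-1,[-0.008,0,0],0],
    [-1,[-0.008,0,0],0],
    [-1,[-0.008,0,0],0],
    [-1,[-0.006,0,0],0],
    [-1,[-0.004,0,0],0],
    [-1,[-0.002,0,0],0],
    [-1,[0,0,0],0],
    [-1,[0,0,0],0],
  ],
)

```text
t: 29.4
tool_pos: [617.8, 176.4, 45.4]
tool_rot: [-0.014, 0.711, 0.703, -0.008]
contact_force: [-7.1, 2.2, 8.0]
gripper_width: 13.8
gripper_force: 30.0
```

Not at the stop yet: only 2 N of resistance after 41 mm. Continuing.

Emit:
send_rows(
  moves=[
    [-1,[-0.003,0,0],0],
    [-1,[-0.002,0,0],0],
    [-1,[-0.002,0,0],0],
    [-1,[0,0,0],0],
    [-1,[0,0,0],0],
  ],
)

```text
t: 29.82
tool_pos: [617.8, 176.0, 45.5]
tool_rot: [-0.016, 0.71, 0.704, -0.005]
contact_force: [-2.1, 30.5, -3.1]
gripper_width: 14.2
gripper_force: 29.9
```

The bolt is at its stop: 30 N, with no further travel. Releasing, lifting, then measuring the dial.

Emit:
send_rows(
  moves=[
    [-1,[0.005,0,0],0],
    [-1,[0,0,0],0],
    [-0.3,[0,0,0],0],
    [-0.3,[0,0,0],0],
    [-0.3,[0,0,0],0],
    [-0.3,[0,0,-0.03],0],
    [-0.3,[0,0,-0.03],0],
    [-0.3,[0,0,-0.035],0],
    [-0.3,[0,0,0],0],
  ],
)

```text
t: 30.57
tool_pos: [624.2, 173.2, 146.0]
tool_rot: [-0.012, 0.712, 0.702, -0.005]
contact_force: [-0.1, -0.1, -0.0]
gripper_width: 32.9
gripper_force: 0.0
```

```bash
python3 -c "
from h import *
go([421,341,140])
for n in('top','side'):
    p,d=snapshot(n);W=cloud(n,d);z=W[...,2]
    for t in('bolt_knob','tray_tab','dial_grip','mark_tip'): print(n,t,[(round(r['p'],2),np.round(r['location']).tolist()) for r in tip_of(t,n)][:3])
    hsv=cv2.cvtColor(p,cv2.COLOR_RGB2HSV)
    sat=(hsv[...,2]>240)&(hsv[...,1]<25);vv,uu=np.nonzero(sat);Q=plane(n,np.c_[uu,vv],55)[:,:2];Q=Q[np.hypot(Q[:,0]-423,Q[:,1]-341)<62].astype(np.float32)
    print(n,'scale',len(Q),cv2.fitEllipse(cv2.convexHull(Q)))
    near=lambda P,r:np.hypot(P[0]-423,P[1]-341)<r
    for r in [(c,a,plane(n,c,55)[0]) for c,a,m in blobs(p,(35,35,60),(85,255,255),1)]:
        if near(r[2],75): print('mark',r)
    U=np.array([(u,v) for u in range(512) for v in range(384)]);P=plane(n,U,55)
    ok=np.hypot(P[:,0]-423,P[:,1]-341)<62;uv=U[ok];c=p[uv[:,1],uv[:,0]].astype(int);g=(c[:,1]-np.maximum(c[:,0],c[:,2])).clip(0);g[g<12]=0
    X=plane(n,uv,55);print('wmark',(X*g[:,None]).sum(0)/g.sum(),g.sum())
    b=(z>84)&(z<100)&(np.hypot(W[...,0]-421,W[...,1]-341)<35)
    vx=cv2.fitLine(W[b][:,:2].astype(np.float32),cv2.DIST_HUBER,0,.01,.01).ravel();print('bar',b.sum(),np.degrees(np.arctan2(vx[1],vx[0])),vx[2:],W[b].min(0),W[b].max(0))
    cv2.imwrite(f'pics/d_{n}.png',cv2.resize(p[175:230,140:200,::-1] if n=='top' else p[120:170,200:255,::-1],(660,600),interpolation=cv2.INTER_CUBIC))
"
```

```text
tcp [624.2 173.2 146. ] x-axis [0.014 1.    0.009] z-axis [-0.024  0.01  -1.   ] j7 -0.43 F [-0.1 -0.1 -0. ]
tool shift [ 164.9 -205.3   12.5] dist 264
top bolt_knob []
top tray_tab [(0.69, [556.0, 0.0, 59.0])]
top dial_grip [(0.66, [208.0, 370.0, 95.0]), (0.46, [311.0, 560.0, 95.0]), (0.42, [422.0, 342.0, 91.0])]
top mark_tip []
top scale 584 ((421.9901123046875, 343.8085632324219), (106.36805725097656, 107.13877868652344), 58.48866653442383)
mark (array([180.5, 195. ]), np.int32(2), array([446.11847561, 300.91299592,  55.        ]))
wmark [444.4281203  303.23025619  55.        ] 189
bar 45 -19.532099 [424.9485 340.7674] [401.81958828 332.75839044  85.55352424] [440.41774562 355.58956379  99.11077841]
side bolt_knob [(0.56, [618.0, 184.0, 74.0]), (0.47, [398.0, -233.0, 3.0])]
side tray_tab [(0.71, [559.0, 4.0, 57.0]), (0.65, [362.0, -125.0, 3.0]), (0.21, [617.0, 114.0, 25.0])]
side dial_grip [(0.64, [207.0, 369.0, 93.0]), (0.57, [418.0, 346.0, 95.0]), (0.49, [314.0, 562.0, 97.0])]
side mark_tip [(0.22, [544.0, -473.0, 2.0])]
side scale 215 ((420.81866455078125, 345.11065673828125), (102.66780090332031, 107.94001770019531), 177.49179077148438)
mark (array([238.8, 150.2]), np.int32(5), array([443.73186652, 306.26783114,  55.        ]))
wmark [443.17844664 307.38171958  55.        ] 370
bar 50 -16.51799 [419.81668 339.4117 ] [401.81443034 330.7819644   84.19575448] [442.84289717 352.05837431  96.63407557]
```

View pics/d_side.png

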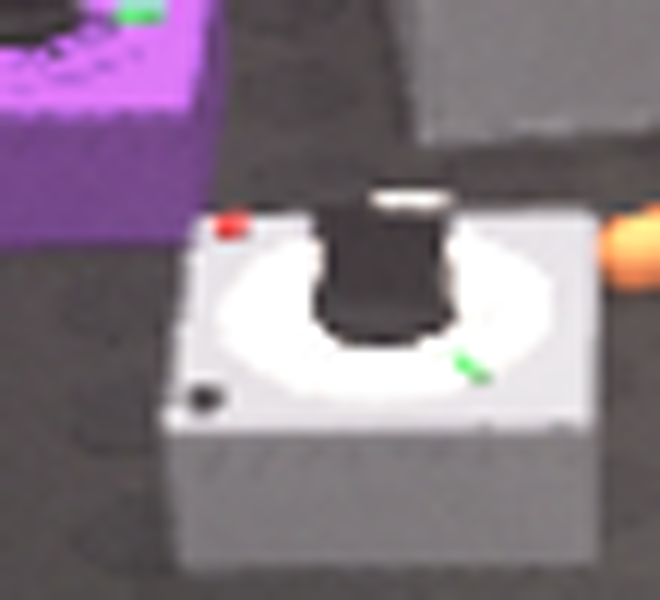

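The side crop shows the grey tester with a black bar, the white pointer toward +x at (410,200), and the green mark at (475,368). Axis ≈ (421.5,344), mark direction ≈ -60°, pointer ≈ -19°. The bolt knob now reads y = 184 on the noisy detector, consistent with it being in. Moving over the dial and aligning with the bar.

Emit:
send_rows(
  moves=[
    [0,[0.021,-0.0256,0],0],
    [0,[0.021,-0.0256,0],0],
    [0,[0.021,-0.0256,0],0],
    [0,[0.021,-0.0256,0],0],
    [0,[0.021,-0.0256,0],0],
    [0,[0.021,-0.0256,0],0],
    [0,[0.021,-0.0256,0],0],
    [0,[0.021,-0.0256,0],0],
    [0,[0,0,0],-7.1],
    [0,[0,0,0],-7.1],
    [0,[0,0,0],-7.1],
    [0,[0,0,0],-7.1],
    [0,[0,0,0],-7.1],
    [0,[0,0,0],-7.1],
    [0,[0,0,0],-7.1],
    [0,[0,0,0],-7.1],
    [0,[0,0,0],-7.1],
    [0,[0,0,0],-7.1],
  ],
)

```text
t: 32.57
tool_pos: [418.4, 343.3, 146.9]
tool_rot: [-0.017, 0.168, 0.986, 0.001]
contact_force: [0.7, 0.1, -0.8]
gripper_width: 47.1
gripper_force: 0.0
```

```bash
python3 -c "
from h import *
go([421.5,343.8,69]);s=sense();print(np.degrees(2*np.arctan2(s['tool_rot'][2],s['tool_rot'][1])))"
```

```text
tcp [418.4 343.3 146.9] x-axis [-0.943  0.332  0.033] z-axis [-0.033  0.007 -0.999] j7 0.29 F [ 0.7  0.1 -0.8]
tool shift [-5.4  1.8 77.8] dist 78
160.6185527550312
```

Emit:
send_rows(
  moves=[
    [0,[-0.0054,0.0018,0.03],0],
    [0,[0,0,0.02],0],
    [0,[0,0,0.012],0],
    [0,[0,0,0.01],0],
    [0,[0,0,0.006],0],
    [0,[0,0,0],0],
    [-1,[0,0,0],0],
    [-1,[0,0,0],0],
    [-1,[0,0,0],0],
    [-1,[0,0,0],0],
    [-1,[0,0,0],0],
  ],
  squeeze=15,
)

```text
t: 33.48
tool_pos: [421.8, 344.0, 69.4]
tool_rot: [-0.016, 0.171, 0.985, 0.001]
contact_force: [-0.2, -0.3, -0.2]
gripper_width: 17.5
gripper_force: 0.0
```

```bash
python3 -c "
from h import *
go([421.5,343.8,69]);s=sense();print(np.degrees(2*np.arctan2(s['tool_rot'][2],s['tool_rot'][1])),s['wrist_torque'],s['gripper_width'])"
```

```text
tcp [421.8 344.   69.4] x-axis [-0.941  0.338  0.033] z-axis [-0.032  0.007 -0.999] j7 0.23 F [-0.2 -0.3 -0.2]
tool shift [ 0.2 -0.3  0.4] dist 1
160.2679151217674 [-0.02674261 -0.01268201 -0.01477486] 17.510449309812493
```

Emit:
send_rows(
  moves=[
    [-1,[0,0,0],0],
    [-1,[0,0,0],0],
    [-1,[0,0,0],0],
    [-1,[0,0,0],0],
  ],
)

```text
t: 33.82
tool_pos: [421.7, 343.6, 69.3]
tool_rot: [-0.016, 0.171, 0.985, 0.001]
contact_force: [-1.3, -2.6, 6.3]
gripper_width: 10.9
gripper_force: 15.0
```

```bash
cat >> h.py <<'E'
def yaw():
    x=rot().as_matrix()[:,0];s=sense();print('yaw',round(float(np.degrees(np.arctan2(x[1],x[0]))),1),'bar dir',round(float(np.degrees(np.arctan2(-x[1],-x[0]))),1),'torque',np.round(s['wrist_torque'],3),'F',np.round(s['contact_force'],1),'w',round(s['gripper_width'],1),'gf',round(s['gripper_force'],1),'j7',round(s['joints'][6],2),'t',round(s['t'],2))
E
python3 -c "
from h import *
yaw()"
```

```text
yaw 160.3 bar dir -19.7 torque [-0.665  0.229  0.005] F [-1.3 -2.6  6.3] w 10.9 gf 15.0 j7 0.23 t 33.82
```

Emit:
send_rows(
  moves=[
    [-1,[0,0,0],4],
    [-1,[0,0,0],5],
    [-1,[0,0,0],5],
    [-1,[0,0,0],5],
    [-1,[0,0,0],5],
    [-1,[0,0,0],5],
    [-1,[0,0,0],5],
    [-1,[0,0,0],4],
    [-1,[0,0,0],2],
    [-1,[0,0,0],0],
    [-1,[0,0,0],0],
  ],
)

```text
t: 34.73
tool_pos: [421.3, 342.9, 69.2]
tool_rot: [-0.016, 0.498, 0.867, -0.006]
contact_force: [-3.8, -6.2, 9.8]
gripper_width: 11.0
gripper_force: 15.1
```

```bash
python3 -c "
from h import *
yaw();print(sense()['tool_pos'])"
```

```text
yaw 120.2 bar dir -59.8 torque [-1.398  0.711  0.085] F [-3.8 -6.2  9.8] w 11.0 gf 15.1 j7 -0.38 t 34.73
[421.27283398 342.92089364  69.19088942]
```

Emit:
send_rows(
  moves=[
    [0,[0,0,0],0],
    [0,[0,0,0],0],
    [0,[0,0,0],0],
    [0,[0,0,0],0],
    [0,[0,0,-0.03],0],
    [0,[0,0,-0.03],0],
    [0,[0,0,-0.03],0],
    [0,[-0.03,0.02,0],0],
    [0,[-0.03,0.02,0],0],
    [0,[-0.03,0.02,0],0],
    [0,[-0.03,0.02,0],0],
    [0,[0,0,0],0],
  ],
)

```text
t: 35.73
tool_pos: [559.8, 275.0, 153.7]
tool_rot: [-0.015, 0.501, 0.865, -0.005]
contact_force: [-1.1, -1.8, -0.8]
gripper_width: 46.7
gripper_force: 0.0
```

```bash
python3 -c "
from h import *
yaw();print(sense()['tool_pos'])
for n in('top','side'):
    p,d=snapshot(n);W=cloud(n,d);z=W[...,2]
    b=(z>84)&(z<100)&(np.hypot(W[...,0]-421,W[...,1]-341)<35)
    if b.sum()>9: vx=cv2.fitLine(W[b][:,:2].astype(np.float32),cv2.DIST_HUBER,0,.01,.01).ravel();print('bar',n,b.sum(),np.degrees(np.arctan2(vx[1],vx[0])),vx[2:])
    if n=='top': a=cv2.resize(p[175:230,140:200,::-1],(400,367),interpolation=cv2.INTER_CUBIC)
    else: cv2.imwrite('pics/d2.png',np.hstack([a,cv2.resize(p[120:170,200:255,::-1],(400,367),interpolation=cv2.INTER_CUBIC)]))
"
```

```text
yaw 119.9 bar dir -60.1 torque [-0.091  0.082 -0.007] F [-1.1 -1.8 -0.8] w 46.7 gf 0.0 j7 -0.12 t 35.73
[559.78381332 274.96393312 153.67924096]
bar top 44 -59.76362 [420.7094  342.65524]
bar side 38 -61.402733 [421.18503 339.14102]
```

View pics/d2.png

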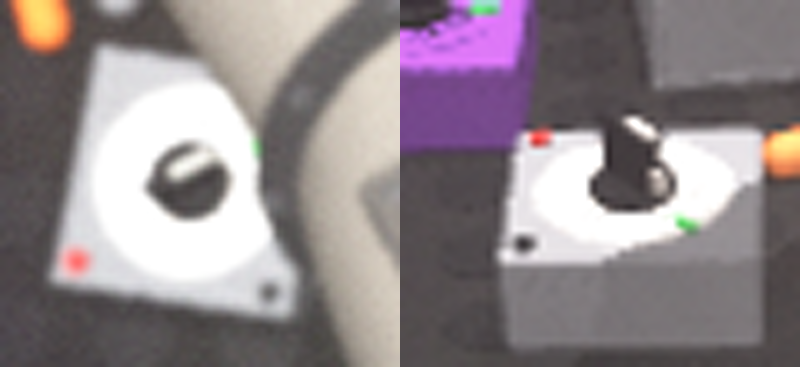

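The pointer stands at the mark: the bar reads -59.8° and -61.4° in the two views against -60° for the mark. Holding for over 3 s.

Emit:
send_rows(
  moves=[
    [0,[0,0,0],0],
    [0,[0,0,0],0],
    [0,[0,0,0],0],
    [0,[0,0,0],0],
    [0,[0,0,0],0],
    [0,[0,0,0],0],
    [0,[0,0,0],0],
    [0,[0,0,0],0],
    [0,[0,0,0],0],
    [0,[0,0,0],0],
    [0,[0,0,0],0],
    [0,[0,0,0],0],
    [0,[0,0,0],0],
    [0,[0,0,0],0],
    [0,[0,0,0],0],
    [0,[0,0,0],0],
    [0,[0,0,0],0],
    [0,[0,0,0],0],
    [0,[0,0,0],0],
    [0,[0,0,0],0],
  ],
)

```text
t: 37.5
tool_pos: [554.0, 279.9, 154.3]
tool_rot: [-0.016, 0.498, 0.867, -0.005]
contact_force: [-0.6, 0.0, 0.7]
gripper_width: 46.9
gripper_force: 0.0
```

Emit:
send_rows(
  moves=[
    [0,[0,0,0],0],
    [0,[0,0,0],0],
    [0,[0,0,0],0],
    [0,[0,0,0],0],
    [0,[0,0,0],0],
    [0,[0,0,0],0],
    [0,[0,0,0],0],
    [0,[0,0,0],0],
    [0,[0,0,0],0],
    [0,[0,0,0],0],
    [0,[0,0,0],0],
    [0,[0,0,0],0],
    [0,[0.03,-0.02,0],0],
    [0,[0.03,-0.02,0],0],
    [0,[0.03,-0.02,0],0],
    [0,[0.03,-0.02,0],0],
    [0,[0,0,0],0],
    [0,[0,0,0],0],
  ],
)

```text
t: 39.0
tool_pos: [423.0, 344.5, 159.4]
tool_rot: [-0.016, 0.496, 0.868, -0.005]
contact_force: [1.1, -0.9, 0.9]
gripper_width: 47.0
gripper_force: 0.0
```

```bash
python3 -c "
from h import *
yaw();go([421.5,343.8,69])"
```

```text
yaw 120.5 bar dir -59.5 torque [-0.057 -0.024  0.032] F [ 1.1 -0.9  0.9] w 47.0 gf 0.0 j7 -0.34 t 39.0
tcp [423.  344.5 159.4] x-axis [-0.507  0.862  0.023] z-axis [-0.032  0.008 -0.999] j7 -0.34 F [ 1.1 -0.9  0.9]
tool shift [-1.9  0.5 90.4] dist 90
```

Emit:
send_rows(
  moves=[
    [0,[-0.002,0,0.03],0],
    [0,[0,0,0.03],0],
    [0,[0,0,0.014],0],
    [0,[0,0,0.01],0],
    [0,[0,0,0.006],0],
    [0,[0,0,0],0],
    [-1,[0,0,0],0],
    [-1,[0,0,0],0],
    [-1,[0,0,0],0],
    [-1,[0,0,0],0],
    [-1,[0,0,0],0],
    [-1,[0,0,0],0],
    [-1,[0,0,0],0],
    [-1,[0,0,0],0],
    [-1,[0,0,0],0],
  ],
)

```text
t: 40.25
tool_pos: [422.0, 341.7, 69.3]
tool_rot: [-0.016, 0.498, 0.867, -0.006]
contact_force: [-5.6, -4.2, 10.3]
gripper_width: 11.0
gripper_force: 15.0
```

Emit:
send_rows(
  moves=[
    [-1,[0,0,0],-4],
    [-1,[0,0,0],-5],
    [-1,[0,0,0],-5],
    [-1,[0,0,0],-5],
    [-1,[0,0,0],-5],
    [-1,[0,0,0],-5],
    [-1,[0,0,0],-5],
    [-1,[0,0,0],-4],
    [-1,[0,0,0],-4],
    [-1,[0,0,0],-3],
    [-1,[0,0,0],0],
    [-1,[0,0,0],0],
  ],
)

```text
t: 41.25
tool_pos: [423.0, 343.1, 69.3]
tool_rot: [-0.016, 0.128, 0.992, 0.002]
contact_force: [1.2, 4.8, -1.5]
gripper_width: 11.1
gripper_force: 15.0
```

```bash
python3 -c "
from h import *
yaw();go([421.5,343.8,69])"
```

```text
yaw 165.3 bar dir -14.7 torque [ 1.263 -0.577  0.01 ] F [ 1.2  4.8 -1.5] w 11.1 gf 15.0 j7 0.32 t 41.25
tcp [423.  343.1  69.3] x-axis [-0.967  0.254  0.033] z-axis [-0.031  0.009 -0.999] j7 0.32 F [ 1.2  4.8 -1.5]
tool shift [1.6 0.3 0.4] dist 2
```

Emit:
send_rows(
  moves=[
    [-1,[0,0,0],-3],
    [-1,[0,0,0],-3],
    [-1,[0,0,0],0],
    [-1,[0,0,0],0],
  ],
)

```text
t: 41.58
tool_pos: [423.1, 343.3, 69.3]
tool_rot: [-0.016, 0.076, 0.997, 0.003]
contact_force: [1.7, 7.3, -2.5]
gripper_width: 11.0
gripper_force: 15.0
```

```bash
python3 -c "
from h import *
yaw()"
```

```text
yaw 171.3 bar dir -8.7 torque [ 1.467 -0.72  -0.03 ] F [ 1.7  7.3 -2.5] w 11.0 gf 15.0 j7 0.41 t 41.58
```

Emit:
send_rows(
  moves=[
    [-1,[0,0,0],-2],
    [-1,[0,0,0],-2],
    [-1,[0,0,0],0],
    [-1,[0,0,0],0],
  ],
)

```text
t: 41.92
tool_pos: [423.1, 343.4, 69.4]
tool_rot: [-0.016, 0.042, 0.999, 0.004]
contact_force: [2.5, 5.5, -2.9]
gripper_width: 11.3
gripper_force: 15.6
```

```bash
python3 -c "
from h import *
yaw()"
```

```text
yaw 175.2 bar dir -4.8 torque [ 1.492 -0.765 -0.425] F [ 2.5  5.5 -2.9] w 11.3 gf 15.6 j7 0.47 t 41.92
```

The wrist z torque jumped to -0.43 N·m, so the dial is at its zero stop. Releasing, lifting, and turning for the bolt.

Emit:
send_rows(
  moves=[
    [-0.1,[0,0,0],0],
    [-0.1,[0,0,0],0],
    [-0.1,[0,0,0],0],
    [-0.1,[0,0,0],0],
    [-0.1,[0,0,-0.025],0],
    [-0.1,[0,0,-0.03],0],
    [-0.1,[0,0,-0.03],0],
    [-0.2,[0,0,0],7.1],
    [-0.2,[0,0,0],7.1],
    [-0.2,[0,0,0],7.1],
    [-0.2,[0,0,0],7.1],
    [-0.2,[0,0,0],7.1],
    [-0.2,[0,0,0],7.1],
    [-0.2,[0,0,0],7.1],
    [-0.2,[0,0,0],7.1],
    [-0.2,[0,0,0],7.1],
    [-0.2,[0,0,0],7.1],
    [-0.2,[0,0,0],7.1],
    [-0.2,[0,0,0],7.1],
    [-0.2,[0,0,0],0],
  ],
)

```text
t: 43.58
tool_pos: [425.2, 341.4, 153.9]
tool_rot: [-0.014, 0.709, 0.705, -0.009]
contact_force: [-0.2, 0.2, 0.1]
gripper_width: 37.3
gripper_force: 0.0
```

```bash
python3 -c "
from h import *
yaw();go([618,176,130])
for n in('top','side'):
    p,d=snapshot(n);W=cloud(n,d);z=W[...,2]
    k=(z>55)&(z<80)&(abs(W[...,0]-618)<30)&(abs(W[...,1]-190)<40)&(p[...,0]>2*p[...,2]);print(n,'knob',k.sum(),np.round(np.nanmean(W[k],0),1))
    b=(z>84)&(z<100)&(np.hypot(W[...,0]-421,W[...,1]-341)<32)
    if b.sum()>9: vx=cv2.fitLine(W[b][:,:2].astype(np.float32),cv2.DIST_HUBER,0,.01,.01).ravel();print('bar',n,b.sum(),np.degrees(np.arctan2(vx[1],vx[0])),vx[2:])
"
```

```text
yaw 89.7 bar dir -90.3 torque [-0.022  0.018 -0.01 ] F [-0.2  0.2  0.1] w 37.3 gf 0.0 j7 -0.86 t 43.58
tcp [425.2 341.4 153.9] x-axis [0.006 1.    0.007] z-axis [-0.033  0.007 -0.999] j7 -0.86 F [-0.2  0.2  0.1]
tool shift [-164.5  194.4   16.5] dist 255
top knob 18 [617.  180.4  71.9]
side knob 30 [618.8 176.8  68.1]
bar side 49 -5.1455383 [423.13458 339.77356]
```

Emit:
send_rows(
  moves=[
    [-0.2,[-0.0233,0.0278,0.001],0],
    [-0.2,[-0.0233,0.0278,0.001],0],
    [-0.2,[-0.0233,0.0278,0.001],0],
    [-0.2,[-0.0233,0.0278,0.001],0],
    [-0.2,[-0.0233,0.0278,0.001],0],
    [-0.2,[-0.0233,0.0278,0.001],0],
    [-0.2,[-0.0233,0.0278,0.001],0],
    [-0.2,[0,0,0],0],
    [-0.2,[0,0,0],0],
  ],
)

```text
t: 44.43
tool_pos: [620.9, 176.5, 138.6]
tool_rot: [-0.014, 0.706, 0.708, -0.009]
contact_force: [-0.4, -0.3, 0.0]
gripper_width: 37.9
gripper_force: 0.0
```

```bash
python3 -c "
from h import *
go([618,177.5,45])"
```

```text
tcp [620.9 176.5 138.6] x-axis [-0.002  1.     0.007] z-axis [-0.033  0.007 -0.999] j7 -0.43 F [-0.4 -0.3  0. ]
tool shift [ 0.4  0.2 93.7] dist 94
```

Emit:
send_rows(
  moves=[
    [-0.2,[0.0005,0,0.03],0],
    [-0.2,[0,0,0.03],0],
    [-0.2,[0,0,0.014],0],
    [-0.2,[0,0,0.01],0],
    [-0.2,[0,0,0.01],0],
    [-0.2,[0,0,0],0],
    [-1,[0,0,0],0],
    [-1,[0,0,0],0],
    [-1,[0,0,0],0],
    [-1,[0,0,0],0],
    [-1,[0,0,0],0],
    [-1,[0,0,0],0],
  ],
  squeeze=30,
)

```text
t: 45.43
tool_pos: [617.8, 180.2, 46.4]
tool_rot: [-0.013, 0.707, 0.707, -0.008]
contact_force: [2.7, -0.6, 4.5]
gripper_width: 14.0
gripper_force: 30.0
```

Emit:
send_rows(
  moves=[
    [-1,[0.005,0,0],0],
    [-1,[0.008,0,0],0],
    [-1,[0.008,0,0],0],
    [-1,[0.008,0,0],0],
    [-1,[0.006,0,0],0],
    [-1,[0.004,0,0],0],
    [-1,[0.003,0,0],0],
    [-1,[0.002,0,0],0],
    [-1,[0,0,0],0],
    [-1,[0,0,0],0],
  ],
)

```text
t: 46.27
tool_pos: [618.3, 224.3, 46.4]
tool_rot: [-0.013, 0.707, 0.707, -0.008]
contact_force: [7.6, 0.1, -1.7]
gripper_width: 14.3
gripper_force: 29.9
```

Emit:
send_rows(
  moves=[
    [-1,[0.002,0,0],0],
    [-1,[0.002,0,0],0],
    [-1,[0,0,0],0],
    [-1,[0,0,0],0],
  ],
)

```text
t: 46.6
tool_pos: [618.3, 225.3, 46.4]
tool_rot: [-0.012, 0.707, 0.707, -0.009]
contact_force: [5.5, -11.8, 5.3]
gripper_width: 14.0
gripper_force: 30.0
```

At the drawn-back stop (-12 N). Releasing and going back to the tab at about (556,-3).

Emit:
send_rows(
  moves=[
    [-1,[-0.001,0,0],0],
    [-0.3,[0,0,0],0],
    [-0.3,[0,0,0],0],
    [-0.3,[0,0,0],0],
    [-0.3,[0,0,0],0],
    [-0.3,[0,0,-0.025],0],
    [-0.3,[0,0,-0.025],0],
    [-0.3,[0,0,-0.025],0],
    [-0.4,[-0.038,-0.0105,0],0],
    [-0.4,[-0.038,-0.0105,0],0],
    [-0.4,[-0.038,-0.0105,0],0],
    [-0.4,[-0.038,-0.0105,0],0],
    [-0.4,[-0.038,-0.0105,0],0],
    [-0.4,[-0.038,-0.0105,0],0],
    [-0.4,[0,0,0],0],
    [-0.4,[0,0,0],0],
  ],
)

```text
t: 47.93
tool_pos: [555.9, -3.8, 121.4]
tool_rot: [-0.014, 0.708, 0.706, -0.009]
contact_force: [-0.4, 0.9, 0.6]
gripper_width: 27.9
gripper_force: 0.0
```

```bash
python3 -c "
from h import *
go([556,-3,38])
for n in('top','side'):
    p,d=snapshot(n);W=cloud(n,d);z=W[...,2]
    for t in('bolt_knob','tray_tab'): print(n,t,[(round(r['p'],2),np.round(r['location']).tolist()) for r in tip_of(t,n)][:2])
    b=(z>84)&(z<100)&(np.hypot(W[...,0]-421,W[...,1]-341)<32)
    if b.sum()>9: vx=cv2.fitLine(W[b][:,:2].astype(np.float32),cv2.DIST_HUBER,0,.01,.01).ravel();print('bar',n,b.sum(),np.degrees(np.arctan2(vx[1],vx[0])),vx[2:])
"
```

```text
tcp [555.9  -3.8 121.4] x-axis [0.003 1.    0.007] z-axis [-0.033  0.007 -0.999] j7 -0.15 F [-0.4  0.9  0.6]
tool shift [ 0.3  2.8 83.3] dist 83
top bolt_knob [(0.69, [634.0, -3.0, 16.0]), (0.59, [620.0, 227.0, 73.0])]
top tray_tab [(0.87, [557.0, -2.0, 62.0]), (0.65, [397.0, -232.0, -2.0])]
bar top 46 -10.595947 [420.90225 341.23242]
side bolt_knob [(0.56, [661.0, -70.0, 13.0]), (0.5, [618.0, 228.0, 76.0])]
side tray_tab [(0.91, [556.0, -2.0, 59.0])]
bar side 45 -11.227367 [422.78558 339.3774 ]
```

```bash
python3 -c "
from h import *
for n in('top','side'):
  o=[]
  for i in range(6):
    p,d=snapshot(n);W=cloud(n,d);z=W[...,2]
    b=(z>80)&(z<102)&(np.hypot(W[...,0]-421.5,W[...,1]-343)<28)
    vx=cv2.fitLine(W[b][:,:2].astype(np.float32),cv2.DIST_HUBER,0,.01,.01).ravel();o.append(round(float(np.degrees(np.arctan2(vx[1],vx[0]))),1))
  print(n,o,np.mean(o))
"
```

```text
top [-9.9, -7.0, -11.1, -9.6, -6.5, -6.4] -8.416666666666666
side [-11.1, -9.3, -8.7, -6.9, -8.1, -8.8] -8.816666666666668
```

The dial reads about -8.6° on average, within 0.06 rad of its stop. The bolt is back (knob y ≈ 227). Lowering onto the tab.

Emit:
send_rows(
  moves=[
    [-0.4,[0.0003,0.0028,0.03],0],
    [-0.4,[0,0,0.02],0],
    [-0.4,[0,0,0.012],0],
    [-0.4,[0,0,0.01],0],
    [-0.4,[0,0,0.008],0],
    [-0.4,[0,0,0.003],0],
    [-0.4,[0,0,0],0],
    [-1,[0,0,0],0],
    [-1,[0,0,0],0],
    [-1,[0,0,0],0],
    [-1,[0,0,0],0],
  ],
  squeeze=25,
)

```text
t: 49.75
tool_pos: [555.8, -0.8, 38.7]
tool_rot: [-0.014, 0.707, 0.707, -0.009]
contact_force: [-7.7, 0.0, 8.0]
gripper_width: 12.1
gripper_force: 25.0
```

Emit:
send_rows(
  moves=[
    [-1,[0,-0.004,0.0001],0],
    [-1,[0,-0.007,0.0002],0],
    [-1,[0,-0.008,0.0003],0],
    [-1,[0,-0.008,0.0003],0],
    [-1,[0,-0.008,0.0003],0],
    [-1,[0,-0.008,0.0003],0],
    [-1,[0,-0.008,0.0003],0],
    [-1,[0,-0.008,0.0003],0],
    [-1,[0,-0.007,0.0002],0],
    [-1,[0,-0.006,0.0002],0],
    [-1,[0,-0.004,0.0001],0],
    [-1,[0,-0.002,0.0001],0],
    [-1,[0,0,0],0],
    [-1,[0,0,0],0],
  ],
)

```text
t: 50.92
tool_pos: [477.9, -0.0, 38.6]
tool_rot: [-0.014, 0.706, 0.708, -0.008]
contact_force: [-2.1, 5.2, 13.4]
gripper_width: 11.9
gripper_force: 25.0
```

Travelled 78 mm without hitting a stop. A little further.

Emit:
send_rows(
  moves=[
    [-1,[0,-0.002,0],0],
    [-1,[0,-0.002,0],0],
    [-1,[0,-0.001,0],0],
    [-1,[0,0,0],0],
    [-1,[0,0,0],0],
  ],
)

```text
t: 51.33
tool_pos: [475.7, 0.1, 38.7]
tool_rot: [-0.013, 0.706, 0.708, -0.007]
contact_force: [16.7, 5.5, -9.8]
gripper_width: 11.7
gripper_force: 24.8
```

Emit:
send_rows(
  moves=[
    [-1,[0,0.001,0],0],
    [-0.4,[0,0,0],0],
    [-0.4,[0,0,0],0],
    [-0.4,[0,0,0],0],
    [-0.4,[0,0,0],0],
    [-0.4,[0,0,-0.025],0],
    [-0.4,[0,0,-0.03],0],
    [-0.4,[0,0,-0.03],0],
    [-0.4,[0,0,-0.03],0],
    [-0.4,[-0.035,0,0],0],
    [-0.4,[-0.035,0,0],0],
    [-0.4,[-0.035,0,0],0],
    [-0.4,[-0.035,0,0],0],
    [-0.4,[-0.035,0,0],0],
    [-0.4,[-0.035,0,0],0],
    [-0.4,[0,0,0],0],
    [-0.4,[0,0,0],0],
  ],
)

```text
t: 52.75
tool_pos: [477.5, -213.4, 151.1]
tool_rot: [-0.014, 0.708, 0.706, -0.009]
contact_force: [0.5, -0.3, -0.9]
gripper_width: 28.2
gripper_force: 0.0
```

```bash
python3 -c "
from h import *
yaw();print(sense()['tool_pos'])
p,d=report()
for n in('top','side'):
    p,d=snapshot(n)
    for t in('bolt_knob','tray_tab','keeper'): print(n,t,[(round(r['p'],2),np.round(r['location']).tolist()) for r in tip_of(t,n)][:2])
p,_=snapshot('top');q,_=snapshot('side')
cv2.imwrite('pics/end.png',np.hstack([cv2.resize(p[110:230,150:370,::-1],(400,300)),cv2.resize(q[100:310,180:400,::-1],(400,300))]))
"
```

```text
yaw 89.9 bar dir -90.1 torque [-0.039  0.008 -0.036] F [ 0.5 -0.3 -0.9] w 28.2 gf 0.0 j7 0.29 t 52.75
[ 477.45920705 -213.44261274  151.11556061]
t 52.75 tcp [ 477.5 -213.4  151.1] w 28.2 yaw 89.9
top [([394.8, 3.7], 49)]
side [([529.4, 17.1], 12), ([394.9, -30.1], 74), ([524.9, -46.2], 15), ([592.8, -51.3], 6)]
top bolt_knob [(0.59, [619.0, 226.0, 71.0]), (0.45, [538.0, 112.0, 28.0])]
top tray_tab [(0.72, [478.0, 0.0, 59.0])]
top keeper [(0.44, [619.0, 226.0, 72.0])]
side bolt_knob []
side tray_tab [(0.82, [476.0, 2.0, 58.0])]
side keeper [(0.78, [538.0, 116.0, 26.0])]
```

View pics/end.png

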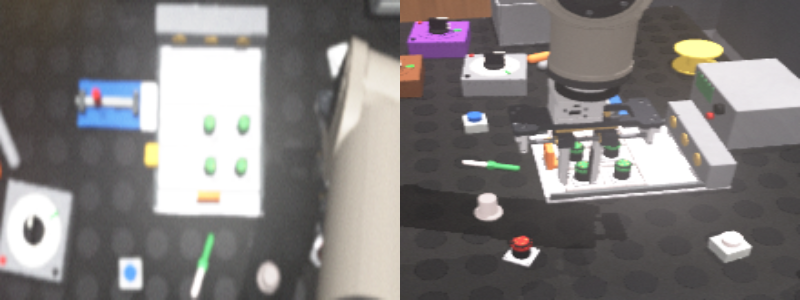

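The four connectors stand in the tray, which is out (tab x ≈ 477, keeper 538). The bolt is back, the dial is at zero, and the bystanders are untouched. Handing in.

```bash
python3 -c "
from station import close_job
print(close_job())"
```

```text
the job is handed in; nothing more can be done
None
```

I ran the full test sequence and handed the job in at about 53 s. The four green connectors are standing in the drawn-out tray, the dial is at zero and the bolt is drawn back, but the hand-in returned no verdict.

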